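# Set out the tea tasting board and start the timer

## Robot

A 7-joint arm with a two-finger parallel gripper is mounted at the origin on the work surface. World frame = base frame: x ahead of the robot, y to its left, z up, the work surface at z = 0. Lengths are in m, angles in rad, forces in N, time in s.
With the tool pointing down it reaches from about 0.4 to 0.875 m from the base axis. Payload 19.3 kg.
Tool frame: the origin (TCP) lies on the centre line of the jaws, within the pads' length; the fingertips stand 14 mm ahead of it and the grasp point (between the pads) lies 5 mm behind it; z points along the fingers, y is the line along which they close (so a half turn about z gives the same grasp; the last joint's range is limited). The gripper opens to 85 mm and grips with 20 to 120 N. Pads are 22 mm wide; open, the fingers measure 114 mm over their backs; the gripper's body (76 mm by 85 mm) begins 54 mm behind the grasp point. The pads swing forward as they close: fully open they stand 13 mm farther back than shut.
Start: joints at [-1.208, 0.521, -0.036, 1.599, 0.021, 1.021, -0.113], TCP at [0.262, 0.567, 0.245] pointing down, gripper open.
Joint ranges: [-2.91, 2.91], [-0.3, 2.13], [-1.5, 1.42], [0.17, 2.43], [-1.26, 4.41], [0.16, 1.93], [-2.52, 2.52]. Speed limits (rad/s): [1.89, 1.89, 2.39, 2.39, 3.01, 3.01, 3.01].

## Interface

Orientations are given as [roll, pitch, yaw] about the fixed x, y, z axes, in that order (R = Rz(yaw) Ry(pitch) Rx(roll)).
In Python, from workcell import bot, grab_frame, regions_of gives the robot as it stands. The module is installed in compiled form; this text tells all that it offers.
- The arm moves only by the tool play_rows, never from a script. Its argument "plan" is a list of rows, each a list of 3 entries, a list of its own where there are three numbers: the shift along the tool's x, y, z in units of 2.5 cm (1.0 is 2.5 cm), then the turn, a rotation vector about the tool's x, y, z in units of 0.15 rad (1.0 is 0.15 rad), then the closure, from -1 (fully open) to 1 (shut). In form: [[[tx, ty, tz], [rx, ry, rz], jaw], ...]. A call has 1 to 20 rows; each row shifts and turns the commanded pose from where the row before left it, along the tool's axes as they then stand; what a row does not reach is not made up. A row lasts 1/8 s, in which the tool goes at most 62.5 mm and 10.7 degrees, less where a joint would pass 70% of its speed; a pose out of reach is approached as far as the arm can. A call with a number of a shift or a turn outside -1 to 1 is refused whole. A call with a gripper value outside its range is refused whole. The fingers move at their own pace and stop on an object; "newtons" is the grip in N (left out, the last holds). Time passes only in rows, so rows that do not move let the fingers close. It gives the time, the measured TCP pose, the force, the opening and the grip force at its end, in the units of the state.
- bot.observe(): the state, without advancing time (a new reading comes with each control period).
- grab_frame(name): name is "scene" or "side" or "wrist"; returns a dict with "pixels" (400x640x3 uint8, red, green, blue), "depth" (400x640 float32, m along the optical axis (not along the pixel's ray), 0 where there is no reading), "camera_matrix" (3x3 intrinsics, pixels), "R" (3x3) and "t" (3): a world point X has camera coordinates R X + t. Camera axes: x right, y down, z forward; pixel columns grow to the right and rows downward; lengths in m; the calibration is good to about 2 mm. A picture is of the moment at which its call begins.
- bot.job_done(): hands the job in; it is judged then, once.
Trained networks look in the newest picture that a camera, given by its name, has taken for a name from the list of things; names that differ only in an ending like _2 or _b are one class to them, and where a whole thing is asked for, a point or a joint stands for the part that bears it (a point fixed in the world has none). Each returns a list of dicts, best first, with "p" (0 to 1); they miss things now and then, are a little off and sometimes report something else, mostly with a low value. They report only what shows in the picture. A call takes as long as a camera call. They do not tell look-alikes from the thing itself.
- regions_of(thing, camera): "mask" (400x640 bool, what is visible of it) and "box" ([left, top, right, bottom] in pixels, round what is visible of it).
The state is a dict: "clock": time; "qpos": joint angles; "qd": joint speeds; "joint_efforts": joint torques, N m; "position": TCP position; "tool_rot": TCP orientation; "force": force on the tool from outside, world axes, zero at the start; "moment": the same for the moment, N m; "grip_width": finger opening in m; "finger_force": force on a finger pad.
Only numpy, scipy, OpenCV 4.12 (cv2) and the standard library are available. Lean on these libraries where they do the work, as an engineer would, in place of code of your own. Each camera call takes 0.05 s, during which the arm holds its last target. There are 200 camera calls.

## Task

Set up the tasting board: drop each pressed tea puck flat into a well of its own, and stand every jar with a green dot upright on a green spot and every jar with an orange dot upright on an orange spot, one to a spot and each wholly within its spot, so that they form neat rows. When the whole board is set, press the timer's red start button fully down, let go, and leave the board set. Leave the plain jar, beaker, bowl and brush where they are.

Things in the scene. Friction and masses are not known exactly. Their poses are not given: they have to be found in the camera images.
- well0 (a point): the left well: centre of the mouth of a round pocket, level with the board's top (22 mm above the table); 66 mm wide, 12 mm deep, flat bottom. The wooden tasting board, 290 x 290 x 22 mm, is fixed flat on the table; the wells run along its near edge, then come the green row and the orange row, all 88 to 93 mm apart. Site axes: x away from the robot (within 0.15 rad), y left, z up
- well1 (a point): the middle well: centre of the mouth of a round pocket, level with the board's top (22 mm above the table); 66 mm wide, 12 mm deep, flat bottom
- well2 (a point): the right well: centre of the mouth of a round pocket, level with the board's top (22 mm above the table); 66 mm wide, 12 mm deep, flat bottom
- green_spot0 (a point): the left green spot: centre of a flat round printed spot 76 mm wide on the board's top, 22 mm above the table
- green_spot1 (a point): the middle green spot: centre of a flat round printed spot 76 mm wide on the board's top, 22 mm above the table
- green_spot2 (a point): the right green spot: centre of a flat round printed spot 76 mm wide on the board's top, 22 mm above the table
- orange_spot0 (a point): the left orange spot: centre of a flat round printed spot 76 mm wide on the board's top, 22 mm above the table
- orange_spot1 (a point): the middle orange spot: centre of a flat round printed spot 76 mm wide on the board's top, 22 mm above the table
- orange_spot2 (a point): the right orange spot: centre of a flat round printed spot 76 mm wide on the board's top, 22 mm above the table
- green_jar0: a closed tea jar, 56 mm wide, 60 mm tall, about 160 g (110 to 225 g), straight sided, white lid with a green dot on top and green tea showing below; starts upright on the table to the right of the board. Origin at the centre of its underside, z up. May be absent
- green_jar1: a closed tea jar, 56 mm wide, 60 mm tall, about 160 g (110 to 225 g), straight sided, white lid with a green dot on top and green tea showing below; starts upright on the table to the right of the board. Origin at the centre of its underside, z up. May be absent
- green_jar2: a closed tea jar, 56 mm wide, 60 mm tall, about 160 g (110 to 225 g), straight sided, white lid with a green dot on top and green tea showing below; starts upright on the table to the right of the board. Origin at the centre of its underside, z up. May be absent
- orange_jar0: a closed tea jar, 56 mm wide, 60 mm tall, about 160 g (110 to 225 g), straight sided, white lid with an orange dot on top and amber-orange tea showing below; starts upright on the table to the right of the board. Origin at the centre of its underside, z up. May be absent
- orange_jar1: a closed tea jar, 56 mm wide, 60 mm tall, about 160 g (110 to 225 g), straight sided, white lid with an orange dot on top and amber-orange tea showing below; starts upright on the table to the right of the board. Origin at the centre of its underside, z up. May be absent
- orange_jar2: a closed tea jar, 56 mm wide, 60 mm tall, about 160 g (110 to 225 g), straight sided, white lid with an orange dot on top and amber-orange tea showing below; starts upright on the table to the right of the board. Origin at the centre of its underside, z up. May be absent
- puck0: a pressed tea puck: a dark brown round disc 58 mm wide, 26 mm thick, 80 g, both faces alike; starts lying flat on the table to the right of the board. Origin at its CENTRE (13 mm above what it lies on), z along its axis. May be absent
- puck1: a pressed tea puck: a dark brown round disc 58 mm wide, 26 mm thick, 80 g, both faces alike; starts lying flat on the table to the right of the board. Origin at its CENTRE (13 mm above what it lies on), z along its axis. May be absent
- puck2: a pressed tea puck: a dark brown round disc 58 mm wide, 26 mm thick, 80 g, both faces alike; starts lying flat on the table to the right of the board. Origin at its CENTRE (13 mm above what it lies on), z along its axis. May be absent
- start_top (a point): centre of the top of the red start button on the timer, 36 mm wide, facing up; pressed straight down. The timer is a white block 110 x 90 mm, 30 mm tall, fixed on the table left of the board
- start (a joint): travel of the start button: 0 released, 0.006 m fully down (takes about 4 N; it springs back). It counts as pressed beyond 4 mm
- plain_jar: not part of the job: a jar of the same size (56 mm wide, 60 mm tall) with a plain white lid and pale contents, standing among the others. Origin under its centre
- beaker: not part of the job: an empty clear beaker, 84 mm wide, 130 mm tall, behind the jars. Origin under its centre
- brush: not part of the job: a brush lying beyond the board. Origin at its underside
- cup: not part of the job: a small blue bowl, 72 mm wide, 60 mm tall, behind the timer
There are look-alikes about, which are no part of the job. What is shaped like the orange_jar2 but purple is not meant.

How it is judged:
On the way, in this order (a step that is already met when the one before it is completed fails the run):
1. every puck present lies in a well and every jar present stands on a spot of its colour ((horizontal distance between green_jar0 and green_spot0 below 0.012 m or horizontal distance between green_jar0 and green_spot1 below 0.012 m or horizontal distance between green_jar0 and green_spot2 below 0.012 m) and angle between each of green_jar0, orange_jar0, green_jar1, orange_jar1, green_jar2, orange_jar2's own z axis and vertical below 0.1 rad and height (world z) of green_jar0 between 0.016 and 0.028 m and (horizontal distance between orange_jar0 and orange_spot0 below 0.012 m or horizontal distance between orange_jar0 and orange_spot1 below 0.012 m or horizontal distance between orange_jar0 and orange_spot2 below 0.012 m) and height (world z) of orange_jar0 between 0.016 and 0.028 m and (horizontal distance between green_jar1 and green_spot0 below 0.012 m or horizontal distance between green_jar1 and green_spot1 below 0.012 m or horizontal distance between green_jar1 and green_spot2 below 0.012 m) and height (world z) of green_jar1 between 0.016 and 0.028 m and (horizontal distance between orange_jar1 and orange_spot0 below 0.012 m or horizontal distance between orange_jar1 and orange_spot1 below 0.012 m or horizontal distance between orange_jar1 and orange_spot2 below 0.012 m) and height (world z) of orange_jar1 between 0.016 and 0.028 m and (horizontal distance between green_jar2 and green_spot0 below 0.012 m or horizontal distance between green_jar2 and green_spot1 below 0.012 m or horizontal distance between green_jar2 and green_spot2 below 0.012 m) and height (world z) of green_jar2 between 0.016 and 0.028 m and (horizontal distance between orange_jar2 and orange_spot0 below 0.012 m or horizontal distance between orange_jar2 and orange_spot1 below 0.012 m or horizontal distance between orange_jar2 and orange_spot2 below 0.012 m) and height (world z) of orange_jar2 between 0.016 and 0.028 m and (horizontal distance between puck0 and well0 below 0.008 m or horizontal distance between puck0 and well1 below 0.008 m or horizontal distance between puck0 and well2 below 0.008 m) and angle between the z axis of each of puck0, puck1, puck2 and the z axis of well0, either way round below 0.1 rad and height (world z) of each of puck0, puck1, puck2 below 0.028 m and (horizontal distance between puck1 and well0 below 0.008 m or horizontal distance between puck1 and well1 below 0.008 m or horizontal distance between puck1 and well2 below 0.008 m) and (horizontal distance between puck2 and well0 below 0.008 m or horizontal distance between puck2 and well1 below 0.008 m or horizontal distance between puck2 and well2 below 0.008 m)), for 0.2 s.
2. then the start button is pressed down (value of joint start above 0.004 m), for 0.05 s.
At the end, for the whole second after the job is handed in: every puck present lies flat in a well (centre within 8 mm of the well's, sunk at least 7 mm below the board's top); every jar present stands upright on the board, its centre within 12 mm of the centre of a spot of its own colour; all at rest, the start button released (all of step 1 and linear speed of each of green_jar0, orange_jar0, green_jar1, orange_jar1, green_jar2, orange_jar2, puck0, puck1, puck2 below 0.02 m/s and value of joint start below 0.002 m); the robot touches nothing.
It fails at once if the plain jar, beaker, bowl or brush is pushed more than 5 cm away or knocked over (distance of any of plain_jar, beaker, brush, cup from where it was at the start of the episode above 0.05 m or angle between any of plain_jar, beaker, cup's own z axis and vertical above 0.7 rad).
Of green_jar0, orange_jar0, green_jar1, orange_jar1, green_jar2, orange_jar2 only 4 to 6 are there at a start; the rules pass over those that are not, and their reading is None.
Of puck0, puck1, puck2 only 2 to 3 are there at a start; the rules pass over those that are not, and their reading is None.
At some moment in a run one of green_jar0, orange_jar0, green_jar1, orange_jar1, green_jar2, orange_jar2, puck0, puck1, puck2 may be knocked a few centimetres aside while the robot is not near it.
It also fails if it takes over 210 s, if anything falls off the work surface, if the arm or the gripper's body presses on something with over 40 N, if the wrist force passes 120 N, or if a joint passes its speed limit or range.

## Working session

There is one attempt and no reset: what is moved stays moved. The work goes in short steps, Python scripts to look and compute and a tool call to move; the robot and the scene stay as the last step left them, time stands still between calls to the robot, and variables do not carry over. Pictures are saved under pics/ and viewed, at most 14 in all, crops included, and the job is handed in when it is done.

Besides the shell and the picture viewer there is one more tool, called after "Request:" by a JSON object that holds its "name" and its "arguments", one argument or row to a line. play_rows: Moves the arm, as the interface text tells. Its arguments: {"type":"object","properties":{"plan":{"type":"array"},"newtons":{"type":"number"}},"required":["plan"]}

```bash
mkdir -p pics; python3 - <<'E'
from workcell import bot, grab_frame, regions_of
import cv2, numpy as np
s=bot.observe(); print({k:np.round(v,3).tolist() for k,v in s.items()})
for c in ["scene","side"]:
    f=grab_frame(c); cv2.imwrite(f"pics/{c}0.png",f["pixels"][:,:,::-1])
    print(c,f["camera_matrix"].round(1).tolist(),(-f["R"].T@f["t"]).round(3))
E
```

```text
{'clock': 0.0, 'qpos': [-1.208, 0.522, -0.036, 1.6, 0.021, 1.021, -0.113], 'qd': [-0.0, -0.0, 0.0, 0.001, 0.002, -0.0, 0.0], 'joint_efforts': [0.001, -92.713, 1.98, -36.993, 0.018, 0.008, -0.0], 'position': [0.262, 0.567, 0.245], 'tool_rot': [-3.14, 0.0, 2.709], 'force': [0.328, -0.721, 0.236], 'moment': [0.001, 0.006, 0.017], 'finger_force': 0.0, 'grip_width': 0.085}
scene [[448.5, 0.0, 316.4], [0.0, 448.5, 189.1], [0.0, 0.0, 1.0]] [ 1.337 -0.36   0.732]
side [[428.0, 0.0, 314.4], [0.0, 428.0, 201.4], [0.0, 0.0, 1.0]] [-0.008 -0.672  0.636]
```

View pics/scene0.png

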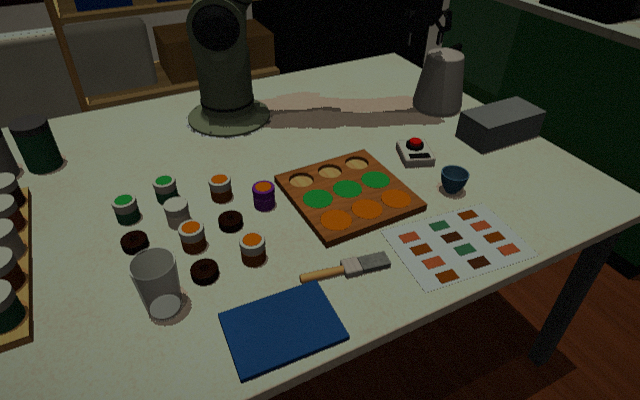

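View pics/side0.png

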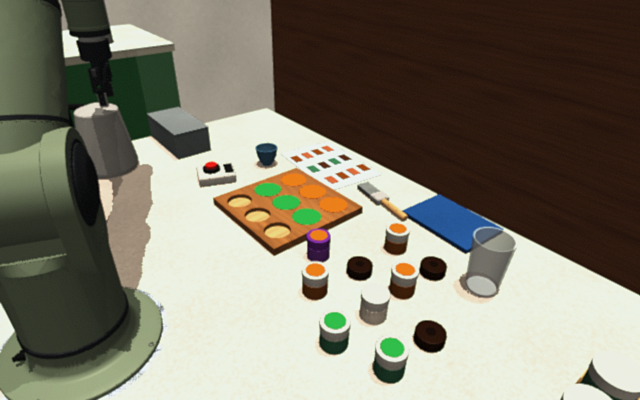

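The scene picture shows green jars at (125,208) and (165,188), and orange jars at (220,187), (191,235) and (252,248). The jar at (263,195) has an orange lid but a purple body, so it is the look-alike. The plain jar is at (177,212) and the pucks at (134,242), (231,221) and (204,271). The board is at (350,195), the timer at (415,150). The side view shows the same objects.

```bash
cat > h.py <<'E'
from workcell import bot, grab_frame, regions_of
import cv2, numpy as np
def cloud(f):
    K=f["camera_matrix"]; d=f["depth"]; v,u=np.mgrid[:400,:640]
    P=np.stack([(u-K[0,2])/K[0,0]*d,(v-K[1,2])/K[1,1]*d,d],-1)
    return (P-f["t"])@f["R"]   # R^T (P-t)
def plane(f,uv,z):
    K=f["camera_matrix"]; uv=np.atleast_2d(uv).astype(float)
    r=np.c_[(uv-K[:2,2])/[K[0,0],K[1,1]],np.ones(len(uv))]@f["R"]; o=-f["R"].T@f["t"]
    return o+r*((z-o[2])/r[:,2])[:,None]
def topc(f,C,m):
    """centre of the flat top of a masked thing: (x,y,z), diameter"""
    m=cv2.erode(m.astype(np.uint8),np.ones((2,2)))>0
    p=C[m&(f["depth"]>0)]; zt=np.percentile(p[:,2],95)
    q=m&(abs(C[...,2]-zt)<.006)&(f["depth"]>0)
    v,u=np.nonzero(q); zt=np.median(C[q][:,2])
    if len(u)<15: return None
    (c,r)=cv2.minEnclosingCircle(plane(f,np.c_[u,v],zt)[:,:2].astype(np.float32))
    return np.r_[c,zt,2*r]
E
python3 - <<'E'
from h import *
for c in ["scene","side"]:
    f=grab_frame(c); C=cloud(f); hsv=cv2.cvtColor(f["pixels"],cv2.COLOR_RGB2HSV)
    np.savez(f"{c}.npz",**f)
    for n in ["green_jar0","orange_jar0","puck0","plain_jar","beaker","cup","brush","start_top"]:
        for r in regions_of(n,c):
            t=topc(f,C,r["mask"])
            if r["p"]<.3 or t is None: continue
            purple=((hsv[...,0]>125)&(hsv[...,0]<165)&(hsv[...,1]>80)&r["mask"]).sum()/r["mask"].sum()
            print(c,n,round(r["p"],2),np.round(r["box"]).astype(int).tolist(),t.round(4).tolist(),round(float(purple),2))
    # spots
    B=(C[...,2]>.014)&(C[...,2]<.03)
    for nm,(a,b) in {"green":(45,80),"orange":(8,17)}.items():
        m=(B&(hsv[...,0]>=a)&(hsv[...,0]<=b)&(hsv[...,1]>190)&(hsv[...,2]>(70 if nm=="green" else 150))).astype(np.uint8)
        m=cv2.morphologyEx(m,cv2.MORPH_OPEN,np.ones((3,3)))
        k,_,st,ce=cv2.connectedComponentsWithStats(m)
        for i in range(1,k):
            if st[i,4]>150:
                v,u=np.nonzero(_==i); zz=np.median(C[_==i][:,2])
                P=plane(f,np.c_[u,v],.022)
                print(c,nm,ce[i].round(0),st[i,4],P.mean(0).round(4),"z",zz.round(4), np.ptp(P[:,:2],axis=0).round(3))
    
E
```

```text
scene green_jar0 0.96 [110, 191, 139, 227] [0.4003, -0.3819, 0.0598, 0.0553] 0.0
scene green_jar0 0.7 [151, 171, 178, 199] [0.3639, -0.2832, 0.0597, 0.0545] 0.0
scene orange_jar0 0.88 [208, 170, 233, 204] [0.4201, -0.1552, 0.0597, 0.0584] 0.0
scene orange_jar0 0.8 [177, 219, 208, 256] [0.5655, -0.2665, 0.0599, 0.0556] 0.0
scene orange_jar0 0.8 [251, 180, 278, 211] [0.4997, -0.0691, 0.0597, 0.0542] 0.74
scene orange_jar0 0.55 [242, 231, 263, 268] [0.6608, -0.1608, 0.0599, 0.0558] 0.0
scene puck0 0.96 [191, 260, 219, 289] [0.6609, -0.2708, 0.0256, 0.0573] 0.02
scene puck0 0.78 [221, 212, 246, 235] [0.5338, -0.1701, 0.0258, 0.0576] 0.03
scene puck0 0.62 [119, 230, 150, 256] [0.5039, -0.3849, 0.0254, 0.0601] 0.01
scene puck0 0.51 [300, 252, 393, 284] [0.7852, -0.0009, 0.018, 0.1968] 0.0
scene puck0 0.35 [276, 151, 424, 247] [0.5589, 0.1381, 0.0219, 0.4025] 0.0
scene plain_jar 0.82 [161, 196, 191, 231] [0.468, -0.2795, 0.0595, 0.0574] 0.0
scene plain_jar 0.66 [408, 138, 419, 144] [0.4774, 0.4119, 0.0517, 0.0333] 0.0
scene beaker 0.97 [129, 248, 184, 325] [0.7068, -0.3623, 0.1273, 0.0861] 
[... 1514 characters left out ...]
 -0.2881, 0.0606, 0.0561] 0.0
side beaker 0.8 [466, 228, 519, 299] [0.7004, -0.3696, 0.1287, 0.0921] 0.0
side cup 0.58 [259, 140, 278, 165] [0.6556, 0.3908, 0.0566, 0.0713] 0.0
side brush 0.84 [357, 182, 410, 219] [0.7774, -0.0054, 0.0191, 0.1975] 0.0
side brush 0.45 [359, 284, 388, 326] [0.4602, -0.284, 0.0605, 0.0565] 0.0
side brush 0.34 [388, 258, 415, 299] [0.5562, -0.2706, 0.0608, 0.0591] 0.0
side start_top 0.61 [207, 163, 220, 171] [0.4677, 0.4051, 0.0518, 0.0309] 0.0
side orange [293. 179.] 286 [0.6432 0.2308 0.022 ] z 0.0233 [0.079 0.081]
side orange [312. 191.] 319 [0.6447 0.1421 0.022 ] z 0.0235 [0.08  0.078]
side orange [333. 204.] 375 [0.6469 0.0541 0.022 ] z 0.0233 [0.08  0.079]
```

Request:
{"name": "play_rows", "arguments": {
  "plan": [
    [[0, 0, -0.5], [0, 0, 0.95], -1],
    [[0, 0, -0.5], [0, 0, 0.95], -1],
    [[0, 0, -0.5], [0, 0, 0.95], -1],
    [[0, 0, -0.5], [0, 0, 0.95], -1],
    [[0, 0, -0.5], [0, 0, 0.95], -1],
    [[0, 0, -0.5], [0, 0, 0.95], -1],
    [[0, 0, -0.5], [0, 0, 0.95], -1],
    [[0, 0, -0.5], [0, 0, 0.94], -1],
    [[-1, 0.6, 0], [0, 0, 0], -1],
    [[-1, 0.6, 0], [0, 0, 0], -1],
    [[-1, 0.6, 0], [0, 0, 0], -1],
    [[-1, 0.6, 0], [0, 0, 0], -1],
    [[-1, 0.6, 0], [0, 0, 0], -1],
    [[-1, 0.6, 0], [0, 0, 0], -1],
    [[-1, 0.6, 0], [0, 0, 0], -1],
    [[-1, 0.6, 0], [0, 0, 0], -1],
    [[-1, 0.6, 0], [0, 0, 0], -1],
    [[-1, 0.6, 0], [0, 0, 0], -1],
    [[-1, 0.6, 0], [0, 0, 0], -1],
    [[-1, 0.6, 0], [0, 0, 0], -1]
  ]
}}

```text
clock: 3.5
position: [0.4424, 0.2664, 0.3454]
tool_rot: [3.141, -0.0, 1.57]
force: [-0.7, -0.2, -0.4]
grip_width: 0.0853
finger_force: 0.0
```

Request:
{"name": "play_rows", "arguments": {
  "plan": [
    [[-1, 0.6, 0], [0, 0, 0], -1],
    [[-1, 0.6, 0], [0, 0, 0], -1],
    [[-1, 0.6, 0], [0, 0, 0], -1],
    [[-1, 0.6, 0], [0, 0, 0], -1],
    [[-1, 0.6, 0], [0, 0, 0], -1],
    [[0, 0, 0], [0, 0, 0], -1],
    [[0, 0, 0], [0, 0, 0], -1],
    [[0, 0, 0], [0, 0, 0], -1]
  ]
}}

```text
clock: 4.5
position: [0.5166, 0.143, 0.3453]
tool_rot: [-3.141, -0.0, 1.571]
force: [0.2, 0.2, 0.6]
grip_width: 0.0856
finger_force: 0.0
```

```bash
python3 - <<'E'
from h import *
s=bot.observe(); print({k:np.round(v,4).tolist() for k,v in s.items()})
f=grab_frame("wrist"); cv2.imwrite("pics/w0.png",f["pixels"][:,:,::-1]); np.savez("w0.npz",**f)
print(f["camera_matrix"].round(1).tolist(),(-f["R"].T@f["t"]).round(4),f["R"].round(3).tolist())
E
```

```text
{'clock': 4.5, 'qpos': [-0.7185, 0.3018, 0.4392, 1.72, -0.1392, 1.1506, -0.2391], 'qd': [-0.0005, -0.0002, 0.0035, -0.0009, 0.0002, -0.0005, 0.0022], 'joint_efforts': [0.5041, -66.0389, 7.0826, -39.2611, 0.0309, 0.0003, -0.0142], 'position': [0.5166, 0.143, 0.3453], 'tool_rot': [-3.1414, -0.0002, 1.5715], 'force': [0.2171, 0.2401, 0.5631], 'moment': [-0.0159, -0.0249, 0.002], 'finger_force': 0.0, 'grip_width': 0.0856}
[[340.3, 0.0, 316.7], [0.0, 340.3, 198.1], [0.0, 0.0, 1.0]] [0.5166 0.218  0.4742] [[1.0, -0.0, -0.0], [-0.0, -0.956, 0.295], [-0.0, -0.295, -0.956]]
```

View pics/w0.png

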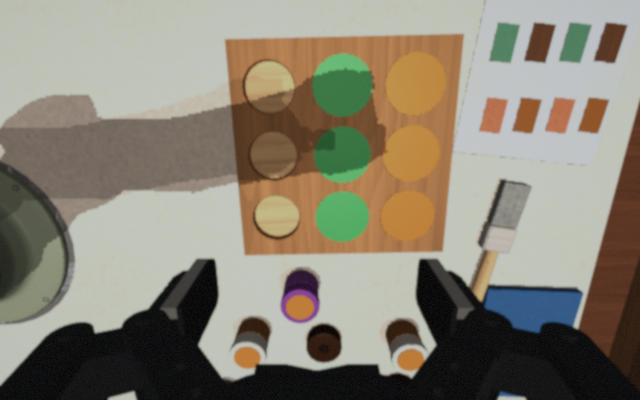

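The wrist view shows the whole board. Wells are at (270,86), (274,155) and (277,216), green spots at (343,85), (343,155) and (342,216), and orange spots at (416,84), (411,153) and (407,216). The jars and the purple look-alike are below.

```bash
python3 - <<'E'
from h import *
for c in ["w0","scene","side"]:
    f=dict(np.load(c+".npz")); C=cloud(f); hsv=cv2.cvtColor(f["pixels"],cv2.COLOR_RGB2HSV)
    if c=="w0":
        for p in [(416,84),(411,165),(407,216),(343,70),(343,216),(236,70),(256,220),(380,220)]: print(p,hsv[p[1],p[0]])
        print("table z",np.median(C[20:60,60:200,2]))
    H,S,V=hsv[...,0].astype(int),hsv[...,1],hsv[...,2]
    z=C[...,2]; roi=(C[...,0]>.38)&(C[...,0]<.72)&(C[...,1]>-.02)&(C[...,1]<.3)
    ms={"green":roi&(H>=45)&(H<=80)&(S>150),"orange":roi&(H>=10)&(H<=20)&(S>195)&(V>90)&(abs(z-.022)<.008),"well":roi&(z<.0165)&(z>.005)}
    for n,m in ms.items():
        m=cv2.morphologyEx(m.astype(np.uint8),cv2.MORPH_OPEN,np.ones((3,3)))
        k,L,st,ce=cv2.connectedComponentsWithStats(m)
        for i in range(1,k):
            if st[i,4]<100: continue
            v,u=np.nonzero(L==i); zz=np.median(z[L==i])
            P=plane(f,np.c_[u,v],.022 if n!="well" else zz)
            cc,r=cv2.minEnclosingCircle(P[:,:2].astype(np.float32))
            print(c,n,ce[i].round(),st[i,4],"mean",P[:,:2].mean(0).round(4),"circ",np.round(cc,4),round(2*r,4),"z",zz.round(4))
E
```

```text
(416, 84) [ 18 162 191]
(411, 165) [ 17 166 191]
(407, 216) [ 16 174 191]
(343, 70) [ 65 123 135]
(343, 216) [ 65 128 173]
(236, 70) [ 14 142 171]
(256, 220) [ 19 105 163]
(380, 220) [ 14 156 167]
table z 0.00042731992603584925
w0 well [269.  87.] 2146 mean [0.4545 0.2255] circ [0.4542 0.225 ] 0.0667 z 0.0108
w0 well [273. 155.] 1789 mean [0.4562 0.1363] circ [0.4563 0.1357] 0.0668 z 0.0108
w0 well [276. 217.] 1502 mean [0.4579 0.0465] circ [0.4578 0.0458] 0.0664 z 0.0108
scene green [375. 179.] 352 mean [0.5481 0.2295] circ [0.5469 0.2303] 0.0746 z 0.0224
scene green [347. 188.] 388 mean [0.5493 0.1416] circ [0.5482 0.1422] 0.0757 z 0.0223
scene green [317. 198.] 425 mean [0.5514 0.0532] circ [0.5506 0.0537] 0.0752 z 0.0223
scene orange [396. 198.] 462 mean [0.6394 0.2319] circ [0.6384 0.2319] 0.0797 z 0.0224
scene orange [367. 208.] 495 mean [0.6408 0.1445] circ [0.6398 0.1442] 0.0804 z 0.0224
scene orange [336. 220.] 554 mean [0.6436 0.0557] circ [0.6426 0.0566] 0.0802 z 0.0223
scene well [356. 163.] 189 mean [0.4448 0.2327] circ [0.4448 0.2337] 0.0611 z 0.0104
scene well [329. 17
[... 302 characters left out ...]
5] 0.0743 z 0.0232
side green [306. 216.] 360 mean [0.5538 0.0522] circ [0.5542 0.0524] 0.0745 z 0.0234
side orange [293. 179.] 273 mean [0.6434 0.2306] circ [0.6434 0.2306] 0.0802 z 0.0233
side orange [312. 191.] 309 mean [0.6442 0.1414] circ [0.6453 0.1429] 0.0802 z 0.0235
side orange [333. 204.] 361 mean [0.6466 0.0539] circ [0.6477 0.0539] 0.0798 z 0.0234
side well [239. 201.] 195 mean [0.4624 0.2352] circ [0.4625 0.2362] 0.0618 z 0.0113
side well [257. 215.] 231 mean [0.4636 0.1463] circ [0.4642 0.1464] 0.0635 z 0.0113
side well [342. 220.] 109 mean [ 0.6291 -0.0048] circ [ 0.6284 -0.0053] 0.1114 z 0.011
side well [277. 231.] 276 mean [0.4657 0.0575] circ [0.4663 0.0588] 0.0634 z 0.0112
```

Request:
{"name": "play_rows", "arguments": {
  "plan": [
    [[-1, 0, 0], [0, 0, 0], -1],
    [[-1, 0, 0], [0, 0, 0], -1],
    [[-1, 0, 0], [0, 0, 0], -1],
    [[-1, 0, 0], [0, 0, 0], -1],
    [[-1, 0, 0], [0, 0, 0], -1],
    [[-1, 0, 0], [0, 0, 0], -1],
    [[-1, 0, 0], [0, 0, 0], -1],
    [[-1, 0, 0], [0, 0, 0], -1],
    [[-1, 0, 0], [0, 0, 0], -1],
    [[-1, 0, 0], [0, 0, 0], -1],
    [[-1, 0, 0], [0, 0, 0], -1],
    [[-1, 0, 0], [0, 0, 0], -1],
    [[-1, 0, 0], [0, 0, 0], -1],
    [[0, 0, 0], [0, 0, 0], -1],
    [[0, 0, 0], [0, 0, 0], -1],
    [[0, 0, 0], [0, 0, 0], -1]
  ]
}}

```text
clock: 6.55
position: [0.5169, -0.1818, 0.3453]
tool_rot: [3.142, -0.0, 1.572]
force: [0.9, 0.6, 0.5]
grip_width: 0.0856
finger_force: 0.0
```

```bash
python3 - <<'E'
from h import *
s=bot.observe(); print(s["position"].round(4) if hasattr(s["position"],"round") else s["position"])
f=grab_frame("wrist"); cv2.imwrite("pics/w1.png",f["pixels"][:,:,::-1]); C=cloud(f)
hsv=cv2.cvtColor(f["pixels"],cv2.COLOR_RGB2HSV)
for n in ["green_jar0","orange_jar0","puck0","plain_jar","beaker"]:
    for r in regions_of(n,"wrist"):
        t=topc(f,C,r["mask"])
        if r["p"]<.3 or t is None: continue
        print(n,round(r["p"],2),np.round(r["box"]).astype(int).tolist(),t.round(4).tolist())
E
```

```text
[ 0.5169 -0.1818  0.3453]
green_jar0 0.95 [174, 204, 225, 252] [0.358, -0.2836, 0.0606, 0.0568]
green_jar0 0.73 [216, 264, 257, 320] [0.3941, -0.3844, 0.0605, 0.0586]
orange_jar0 0.98 [400, 113, 454, 163] [0.6549, -0.1616, 0.0607, 0.0562]
orange_jar0 0.67 [271, 34, 319, 84] [0.4925, -0.0714, 0.0607, 0.0547]
orange_jar0 0.63 [210, 112, 259, 162] [0.4144, -0.1576, 0.0607, 0.0553]
orange_jar0 0.62 [329, 192, 367, 244] [0.5589, -0.2676, 0.0606, 0.0563]
puck0 0.88 [392, 194, 435, 238] [0.6552, -0.2714, 0.0263, 0.0585]
puck0 0.85 [302, 123, 347, 169] [0.5282, -0.1712, 0.0264, 0.0566]
puck0 0.72 [282, 266, 323, 305] [0.4998, -0.3867, 0.0262, 0.0592]
plain_jar 0.56 [252, 197, 296, 251] [0.4623, -0.2789, 0.0603, 0.0565]
beaker 0.65 [225, 0, 473, 11] [0.5557, -0.002, 0.0221, 0.2889]
beaker 0.64 [415, 250, 508, 318] [0.7195, -0.3412, 0.1297, 0.0613]
```

View pics/w1.png

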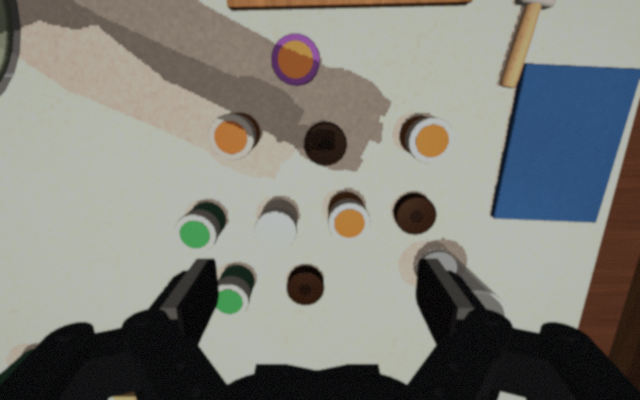

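The wrist view shows green jars with lids at (195,233) and (230,300). The orange jars are at (231,138), (431,139) and (349,222), and the purple-rimmed look-alike is at (296,60). The plain jar is at (276,225). Pucks are at (325,144), (414,212) and (305,285), and the beaker is at (455,270).

Three things fit "orange jar" by lid, plus the purple-bodied one at (296,60). That one is excluded because the description calls for amber-orange contents below a white lid.

```bash
python3 - <<'E'
from h import *
f=cv2.imread("pics/scene0.png")[150:280,170:290]; g=cv2.resize(f,None,fx=4.4,fy=4.4,interpolation=cv2.INTER_CUBIC); cv2.imwrite("pics/crop.png",g)
f=dict(np.load("w0.npz")); C=cloud(f); hsv=cv2.cvtColor(f["pixels"],cv2.COLOR_RGB2HSV)
H,S,V=hsv[...,0].astype(int),hsv[...,1],hsv[...,2]; z=C[...,2]
roi=(C[...,0]>.38)&(C[...,0]<.70)&(C[...,1]>-.02)&(C[...,1]<.3)&(abs(z-.022)<.008)
out=[]
lab=cv2.cvtColor(f["pixels"],cv2.COLOR_RGB2LAB)
for n,m in {"green":roi&(H>=45)&(H<=85)&(S>60),"orange":roi&(H>=16)&(H<=19)&(S>150)&(C[...,0]>.585)}.items():
    m=cv2.morphologyEx(m.astype(np.uint8),cv2.MORPH_OPEN,np.ones((5,5)))
    k,L,st,ce=cv2.connectedComponentsWithStats(m)
    for i in range(1,k):
        if st[i,4]<600: continue
        v,u=np.nonzero(L==i); P=plane(f,np.c_[u,v],.022)
        cc,r=cv2.minEnclosingCircle(P[:,:2].astype(np.float32))
        print(n,ce[i].round(),st[i,4],"mean",P[:,:2].mean(0).round(4),"circ",np.round(cc,4),round(2*r,4))
E
```

```text
green [342.  85.] 2894 mean [0.5486 0.2276] circ [0.5484 0.2272] 0.0754
green [342. 154.] 2407 mean [0.5501 0.1396] circ [0.5504 0.1391] 0.0753
green [342. 216.] 2045 mean [0.5519 0.0517] circ [0.5519 0.0509] 0.0749
orange [415.  83.] 2966 mean [0.6401 0.2299] circ [0.6405 0.2289] 0.077
orange [411. 152.] 2456 mean [0.6425 0.142 ] circ [0.6422 0.1413] 0.0768
orange [407. 215.] 2013 mean [0.6437 0.0538] circ [0.6435 0.0535] 0.0758
```

View pics/crop.png

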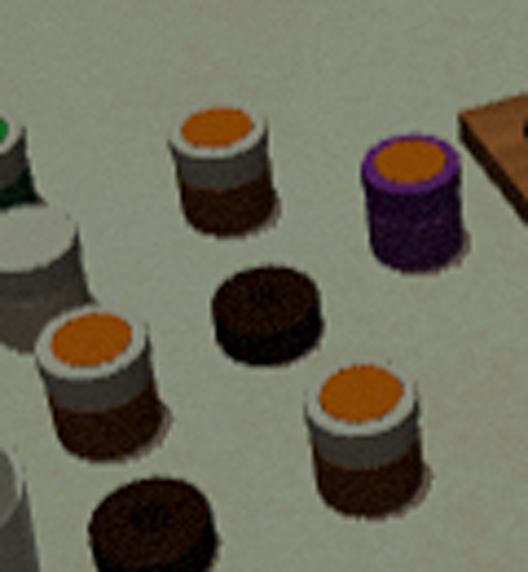

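The crop confirms three jars with white lids, orange dots and amber contents. The purple-bodied jar is the decoy. I'll start with the middle puck.

Request:
{"name": "play_rows", "arguments": {
  "newtons": 40,
  "plan": [
    [[0.42, 0.44, 1], [0, 0, 0], -1],
    [[0, 0, 1], [0, 0, 0], -1],
    [[0, 0, 1], [0, 0, 0], -1],
    [[0, 0, 1], [0, 0, 0], -1],
    [[0, 0, 1], [0, 0, 0], -1],
    [[0, 0, 1], [0, 0, 0], -1],
    [[0, 0, 1], [0, 0, 0], -1],
    [[0, 0, 1], [0, 0, 0], -1],
    [[0, 0, 1], [0, 0, 0], -1],
    [[0, 0, 1], [0, 0, 0], -1],
    [[0, 0, 1], [0, 0, 0], -1],
    [[0, 0, 1], [0, 0, 0], -1],
    [[0, 0, 0.9], [0, 0, 0], -1],
    [[0, 0, 0], [0, 0, 0], -1],
    [[0, 0, 0], [0, 0, 0], 1],
    [[0, 0, 0], [0, 0, 0], 1],
    [[0, 0, 0], [0, 0, 0], 1],
    [[0, 0, 0], [0, 0, 0], 1]
  ]
}}

```text
clock: 9.1
position: [0.5283, -0.1725, 0.0241]
tool_rot: [3.14, 0.0, 1.57]
force: [-2.9, 1.0, 9.0]
grip_width: 0.0564
finger_force: 40.4
```

Request:
{"name": "play_rows", "arguments": {
  "plan": [
    [[0, 0, 0], [0, 0, 0], 1]
  ]
}}

```text
clock: 9.22
position: [0.5283, -0.1724, 0.0241]
tool_rot: [3.14, 0.0, 1.57]
force: [-2.9, 1.0, 10.4]
grip_width: 0.0565
finger_force: 40.4
```

Request:
{"name": "play_rows", "arguments": {
  "plan": [
    [[0, 0, -1], [0, 0, 0], 1],
    [[0, 0, -1], [0, 0, 0], 1],
    [[0, 0, -1], [0, 0, 0], 1],
    [[0, 0, -1], [0, 0, 0], 1],
    [[1, -0.18, -1], [0, 0, 0], 1],
    [[1, -0.18, 0], [0, 0, 0], 1],
    [[1, -0.18, 0], [0, 0, 0], 1],
    [[1, -0.18, 0], [0, 0, 0], 1],
    [[1, -0.18, 0], [0, 0, 0], 1],
    [[1, -0.18, 0], [0, 0, 0], 1],
    [[1, -0.18, 0], [0, 0, 0], 1],
    [[1, -0.18, 0], [0, 0, 0], 1],
    [[1, -0.18, 0], [0, 0, 0], 1],
    [[1, -0.18, 0], [0, 0, 0], 1],
    [[1, -0.18, 0], [0, 0, 0], 1],
    [[1, -0.18, 0], [0, 0, 0], 1],
    [[1, -0.18, 0], [0, 0, 0], 1],
    [[1, -0.18, 0], [0, 0, 0], 1],
    [[1, -0.18, 0], [0, 0, 0], 1],
    [[0.9, -0.18, 0], [0, 0, 0], 1]
  ]
}}

```text
clock: 11.72
position: [0.4558, 0.2264, 0.1486]
tool_rot: [3.141, -0.001, 1.571]
force: [-0.5, -1.0, -0.3]
grip_width: 0.0563
finger_force: 43.3
```

Request:
{"name": "play_rows", "arguments": {
  "plan": [
    [[0, 0, 0], [0, 0, 0], 1],
    [[0, 0, 0], [0, 0, 0], 1]
  ]
}}

```text
clock: 11.98
position: [0.4561, 0.2248, 0.1483]
tool_rot: [3.141, -0.0, 1.57]
force: [-0.5, -0.7, -0.8]
grip_width: 0.0562
finger_force: 43.3
```

```bash
python3 - <<'E'
from h import *
f=grab_frame("wrist"); cv2.imwrite("pics/w2.png",f["pixels"][:,:,::-1]); C=cloud(f); np.savez("w2.npz",**f)
for r in regions_of("puck0","wrist"):
    t=topc(f,C,r["mask"]); print(r["p"],r["box"],t)
E
```

```text
0.97 [250.0, 199.1, 380.6, 335.1] [0.45599055 0.22720283 0.15025748 0.05826733]
```

View pics/w2.png

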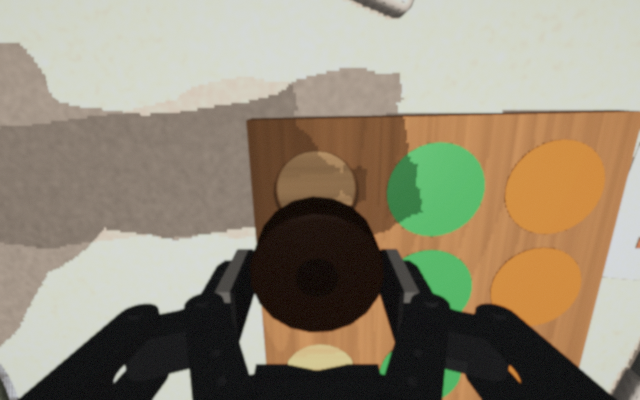

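The held puck is level at (316,265) above well0 at (316,185).

Request:
{"name": "play_rows", "arguments": {
  "plan": [
    [[-0.06, -0.02, 1], [0, 0, 0], 1],
    [[0, 0, 1], [0, 0, 0], 1],
    [[0, 0, 1], [0, 0, 0], 1],
    [[0, 0, 0.8], [0, 0, 0], 1],
    [[0, 0, 0.4], [0, 0, 0], 1],
    [[0, 0, 0.3], [0, 0, 0], 1],
    [[0, 0, 0], [0, 0, 0], 1],
    [[0, 0, 0], [0, 0, 0], -0.65],
    [[0, 0, 0], [0, 0, 0], -0.65],
    [[0, 0, 0], [0, 0, 0], -0.65],
    [[0, 0, -1], [0, 0, 0], -0.65],
    [[0, 0, -1], [0, 0, 0], -1],
    [[0, 0, -1], [0, 0, 0], -1],
    [[0, 0, -1], [0, 0, 0], -1],
    [[0, 0, -0.5], [0, 0, 0], -1]
  ]
}}

```text
clock: 13.95
position: [0.4557, 0.224, 0.1489]
tool_rot: [3.141, -0.001, 1.57]
force: [-0.7, -0.1, -1.1]
grip_width: 0.0853
finger_force: 0.0
```

```bash
python3 - <<'E'
from h import *
f=grab_frame("wrist"); cv2.imwrite("pics/w3.png",f["pixels"][:,:,::-1]); C=cloud(f)
for r in regions_of("puck0","wrist"):
    t=topc(f,C,r["mask"]); print(r["p"],r["box"],t)
H=cv2.cvtColor(f["pixels"],cv2.COLOR_RGB2HSV)[...,0].astype(int)
m=((H>=45)&(H<=85)&(abs(C[...,2]-.022)<.006)).astype(np.uint8); m=cv2.morphologyEx(m,cv2.MORPH_OPEN,np.ones((5,5)))
k,L,st,ce=cv2.connectedComponentsWithStats(m)
for i in range(1,k):
    if st[i,4]>600:
        v,u=np.nonzero(L==i); print(cv2.minEnclosingCircle(plane(f,np.c_[u,v],.022)[:,:2].astype(np.float32)))
E
```

```text
0.88 [279.9, 153.8, 351.7, 232.9] [0.45530459 0.22530513 0.03627925 0.05759898]
((0.5485242605209351, 0.22689199447631836), 0.03793245181441307)
((0.5501461625099182, 0.13871797919273376), 0.037777189165353775)
((0.537705659866333, 0.06740108132362366), 0.029513439163565636)
```

Request:
{"name": "play_rows", "arguments": {
  "plan": [
    [[-0.99, 0.4, 0], [0, 0, 0], -1],
    [[-0.99, 0.4, 0], [0, 0, 0], -1],
    [[-0.99, 0.4, 0], [0, 0, 0], -1],
    [[-0.99, 0.4, 0], [0, 0, 0], -1],
    [[-0.99, 0.4, 0], [0, 0, 0], -1],
    [[-0.99, 0.4, 0], [0, 0, 0], -1],
    [[-0.99, 0.4, 0], [0, 0, 0], -1],
    [[-0.99, 0.4, 0], [0, 0, 0], -1],
    [[-0.99, 0.4, 0], [0, 0, 0], -1],
    [[-0.99, 0.4, 0], [0, 0, 0], -1],
    [[-0.99, 0.4, 0], [0, 0, 0], -1],
    [[-0.99, 0.4, 0], [0, 0, 0], -1],
    [[-0.99, 0.4, 0], [0, 0, 0], -1],
    [[-0.99, 0.4, 0], [0, 0, 0], -1],
    [[-0.99, 0.4, 0], [0, 0, 0], -1],
    [[-0.99, 0.4, 0], [0, 0, 0], -1],
    [[-0.99, 0.4, 0], [0, 0, 0], -1],
    [[-0.99, 0.4, 0], [0, 0, 0], -1],
    [[-0.99, 0.4, 0], [0, 0, 0], -1],
    [[-0.98, 0.4, 0], [0, 0, 0], -1]
  ]
}}

```text
clock: 16.55
position: [0.6551, -0.2717, 0.1462]
tool_rot: [-3.14, -0.001, 1.57]
force: [-0.4, 0.7, 0.7]
grip_width: 0.0851
finger_force: 0.0
```

Request:
{"name": "play_rows", "arguments": {
  "plan": [
    [[0, 0, 0], [0, 0, 0], -1],
    [[0, 0, 0], [0, 0, 0], -1]
  ]
}}

```text
clock: 16.8
position: [0.6548, -0.2705, 0.1466]
tool_rot: [-3.14, -0.001, 1.57]
force: [-0.9, 0.6, 0.1]
grip_width: 0.0854
finger_force: 0.0
```

```bash
cat > look.py <<'E'
from h import *
import sys
f=grab_frame("wrist"); C=cloud(f); print(np.round(bot.observe()["position"],4))
for n in sys.argv[1:]:
    for r in regions_of(n,"wrist"):
        t=topc(f,C,r["mask"])
        if t is not None and r["p"]>.3: print(n,round(r["p"],2),np.round(r["box"]).astype(int).tolist(),t.round(4).tolist())
E
python3 look.py puck0 orange_jar0
```

```text
[ 0.655  -0.2702  0.147 ]
puck0 0.89 [279, 157, 357, 231] [0.6568, -0.271, 0.0263, 0.0575]
puck0 0.66 [104, 280, 163, 331] [0.4946, -0.376, 0.0261, 0.0537]
orange_jar0 0.92 [131, 153, 234, 244] [0.5606, -0.2676, 0.0606, 0.0567]
orange_jar0 0.76 [1, 8, 29, 81] [0.4347, -0.1636, 0.0185, 0.0346]
orange_jar0 0.67 [272, 0, 369, 84] [0.6563, -0.1625, 0.0607, 0.0552]
```

Request:
{"name": "play_rows", "arguments": {
  "plan": [
    [[-0.04, 0.07, 1], [0, 0, 0], -1],
    [[0, 0, 1], [0, 0, 0], -1],
    [[0, 0, 1], [0, 0, 0], -1],
    [[0, 0, 1], [0, 0, 0], -1],
    [[0, 0, 0.9], [0, 0, 0], -1],
    [[0, 0, 0], [0, 0, 0], -1],
    [[0, 0, 0], [0, 0, 0], 1],
    [[0, 0, 0], [0, 0, 0], 1],
    [[0, 0, 0], [0, 0, 0], 1],
    [[0, 0, 0], [0, 0, 0], 1],
    [[0, 0, 0], [0, 0, 0], 1],
    [[0, 0, -1], [0, 0, 0], 1],
    [[0, 0, -1], [0, 0, 0], 1],
    [[0, 0, -1], [0, 0, 0], 1],
    [[0, 0, -1], [0, 0, 0], 1],
    [[0, 0, -1], [0, 0, 0], 1]
  ]
}}

```text
clock: 18.95
position: [0.6572, -0.2723, 0.1534]
tool_rot: [3.14, 0.001, 1.57]
force: [-0.5, -0.1, -0.5]
grip_width: 0.0563
finger_force: 42.8
```

Request:
{"name": "play_rows", "arguments": {
  "plan": [
    [[0.96, -0.47, 0], [0, 0, 0], 1],
    [[0.96, -0.47, 0], [0, 0, 0], 1],
    [[0.96, -0.47, 0], [0, 0, 0], 1],
    [[0.96, -0.47, 0], [0, 0, 0], 1],
    [[0.96, -0.47, 0], [0, 0, 0], 1],
    [[0.96, -0.47, 0], [0, 0, 0], 1],
    [[0.96, -0.47, 0], [0, 0, 0], 1],
    [[0.96, -0.47, 0], [0, 0, 0], 1],
    [[0.96, -0.47, 0], [0, 0, 0], 1],
    [[0.96, -0.47, 0], [0, 0, 0], 1],
    [[0.96, -0.47, 0], [0, 0, 0], 1],
    [[0.96, -0.47, 0], [0, 0, 0], 1],
    [[0.96, -0.47, 0], [0, 0, 0], 1],
    [[0.96, -0.47, 0], [0, 0, 0], 1],
    [[0.96, -0.47, 0], [0, 0, 0], 1],
    [[0.96, -0.47, 0], [0, 0, 0], 1],
    [[0.96, -0.47, 0], [0, 0, 0], 1],
    [[0, 0, 0], [0, 0, 0], 1],
    [[0, 0, 0], [0, 0, 0], 1]
  ]
}}

```text
clock: 21.32
position: [0.4579, 0.1357, 0.1513]
tool_rot: [3.14, -0.001, 1.57]
force: [-0.4, 0.3, -1.8]
grip_width: 0.0557
finger_force: 42.9
```

```bash
python3 look.py puck0
```

```text
[0.458  0.1355 0.1511]
puck0 0.84 [269, 26, 354, 113] [0.4558, 0.2239, 0.0363, 0.0566]
puck0 0.61 [250, 196, 384, 328] [0.4579, 0.1378, 0.1506, 0.0584]
```

Request:
{"name": "play_rows", "arguments": {
  "plan": [
    [[-0.04, -0.03, 1], [0, 0, 0], 1],
    [[0, 0, 1], [0, 0, 0], 1],
    [[0, 0, 1], [0, 0, 0], 1],
    [[0, 0, 0.8], [0, 0, 0], 1],
    [[0, 0, 0.4], [0, 0, 0], 1],
    [[0, 0, 0.3], [0, 0, 0], 1],
    [[0, 0, 0], [0, 0, 0], 1],
    [[0, 0, 0], [0, 0, 0], -0.65],
    [[0, 0, 0], [0, 0, 0], -0.65],
    [[0, 0, 0], [0, 0, 0], -0.65],
    [[0, 0, -1], [0, 0, 0], -0.65],
    [[0, 0, -1], [0, 0, 0], -1],
    [[0, 0, -1], [0, 0, 0], -1],
    [[0, 0, -1], [0, 0, 0], -1],
    [[0, 0, -0.4], [0, 0, 0], -1]
  ]
}}

```text
clock: 23.3
position: [0.457, 0.1353, 0.1489]
tool_rot: [3.14, -0.001, 1.571]
force: [0.5, 1.1, -0.2]
grip_width: 0.0856
finger_force: 0.0
```

```bash
python3 look.py puck0
```

```text
[0.4571 0.1353 0.1493]
puck0 0.89 [276, 156, 356, 233] [0.4567, 0.1363, 0.0363, 0.0575]
```

Request:
{"name": "play_rows", "arguments": {
  "plan": [
    [[-1, 0.08, 0], [0, 0, 0], -1],
    [[-1, 0.08, 0], [0, 0, 0], -1],
    [[-1, 0.08, 0], [0, 0, 0], -1],
    [[-1, 0.08, 0], [0, 0, 0], -1],
    [[-1, 0.08, 0], [0, 0, 0], -1],
    [[-1, 0.08, 0], [0, 0, 0], -1],
    [[-1, 0.08, 0], [0, 0, 0], -1],
    [[-1, 0.08, 0], [0, 0, 0], -1],
    [[-1, 0.08, 0], [0, 0, 0], -1],
    [[-1, 0.08, 0], [0, 0, 0], -1],
    [[-1, 0.08, 0], [0, 0, 0], -1],
    [[-1, 0.08, 0], [0, 0, 0], -1],
    [[-1, 0.08, 0], [0, 0, 0], -1],
    [[-1, 0.08, 0], [0, 0, 0], -1],
    [[-1, 0.08, 0], [0, 0, 0], -1],
    [[-1, 0.08, 0], [0, 0, 0], -1],
    [[-1, 0.08, 0], [0, 0, 0], -1],
    [[-1, 0.08, 0], [0, 0, 0], -1],
    [[-1, 0.08, 0], [0, 0, 0], -1],
    [[-1, 0.1, 0], [0, 0, 0], -1]
  ]
}}

```text
clock: 25.9
position: [0.4965, -0.3656, 0.1463]
tool_rot: [-3.14, -0.001, 1.57]
force: [0.3, 0.3, -0.1]
grip_width: 0.0854
finger_force: 0.0
```

Request:
{"name": "play_rows", "arguments": {
  "plan": [
    [[-0.9, 0.08, 0], [0, 0, 0], -1],
    [[0, 0, 0], [0, 0, 0], -1],
    [[0, 0, 0], [0, 0, 0], -1]
  ]
}}

```text
clock: 26.28
position: [0.4986, -0.3867, 0.1468]
tool_rot: [-3.141, -0.001, 1.57]
force: [0.9, -0.3, -0.1]
grip_width: 0.0854
finger_force: 0.0
```

```bash
python3 look.py puck0 green_jar0 plain_jar
```

```text
[ 0.4989 -0.3865  0.1471]
puck0 0.6 [278, 154, 355, 233] [0.4989, -0.3877, 0.0263, 0.0578]
green_jar0 0.81 [25, 0, 160, 93] [0.3585, -0.2845, 0.0606, 0.0572]
green_jar0 0.59 [118, 155, 220, 247] [0.394, -0.3852, 0.0606, 0.057]
green_jar0 0.33 [365, 0, 472, 71] [0.5584, -0.2698, 0.0606, 0.0557]
plain_jar 0.7 [207, 0, 304, 86] [0.4628, -0.281, 0.0603, 0.055]
```

Request:
{"name": "play_rows", "arguments": {
  "plan": [
    [[-0.05, 0, 1], [0, 0, 0], -1],
    [[0, 0, 1], [0, 0, 0], -1],
    [[0, 0, 1], [0, 0, 0], -1],
    [[0, 0, 1], [0, 0, 0], -1],
    [[0, 0, 0.9], [0, 0, 0], -1],
    [[0, 0, 0], [0, 0, 0], -1],
    [[0, 0, 0], [0, 0, 0], 1],
    [[0, 0, 0], [0, 0, 0], 1],
    [[0, 0, 0], [0, 0, 0], 1],
    [[0, 0, 0], [0, 0, 0], 1],
    [[0, 0, 0], [0, 0, 0], 1],
    [[0, 0, -1], [0, 0, 0], 1],
    [[0, 0, -1], [0, 0, 0], 1],
    [[0, 0, -1], [0, 0, 0], 1],
    [[0, 0, -1], [0, 0, 0], 1],
    [[0, 0, -1], [0, 0, 0], 1]
  ]
}}

```text
clock: 28.48
position: [0.499, -0.3888, 0.152]
tool_rot: [3.141, 0.0, 1.57]
force: [0.4, -0.0, -0.9]
grip_width: 0.0559
finger_force: 43.0
```

Request:
{"name": "play_rows", "arguments": {
  "plan": [
    [[0.97, -0.09, 0], [0, 0, 0], 1],
    [[0.97, -0.09, 0], [0, 0, 0], 1],
    [[0.97, -0.09, 0], [0, 0, 0], 1],
    [[0.97, -0.09, 0], [0, 0, 0], 1],
    [[0.97, -0.09, 0], [0, 0, 0], 1],
    [[0.97, -0.09, 0], [0, 0, 0], 1],
    [[0.97, -0.09, 0], [0, 0, 0], 1],
    [[0.97, -0.09, 0], [0, 0, 0], 1],
    [[0.97, -0.09, 0], [0, 0, 0], 1],
    [[0.97, -0.09, 0], [0, 0, 0], 1],
    [[0.97, -0.09, 0], [0, 0, 0], 1],
    [[0.97, -0.09, 0], [0, 0, 0], 1],
    [[0.97, -0.09, 0], [0, 0, 0], 1],
    [[0.97, -0.09, 0], [0, 0, 0], 1],
    [[0.97, -0.09, 0], [0, 0, 0], 1],
    [[0.97, -0.09, 0], [0, 0, 0], 1],
    [[0.97, -0.09, 0], [0, 0, 0], 1],
    [[0.9, -0.09, 0], [0, 0, 0], 1],
    [[0, 0, 0], [0, 0, 0], 1],
    [[0, 0, 0], [0, 0, 0], 1]
  ]
}}

```text
clock: 30.98
position: [0.4588, 0.0456, 0.1508]
tool_rot: [3.141, -0.0, 1.57]
force: [-0.7, -0.5, -1.0]
grip_width: 0.0562
finger_force: 43.1
```

```bash
python3 look.py puck0
```

```text
[0.4588 0.0454 0.1507]
puck0 0.79 [251, 195, 381, 330] [0.4588, 0.0477, 0.1502, 0.0586]
puck0 0.62 [270, 23, 356, 114] [0.457, 0.1348, 0.0363, 0.0566]
```

Request:
{"name": "play_rows", "arguments": {
  "plan": [
    [[-0.02, -0.02, 1], [0, 0, 0], 1],
    [[0, 0, 1], [0, 0, 0], 1],
    [[0, 0, 1], [0, 0, 0], 1],
    [[0, 0, 0.8], [0, 0, 0], 1],
    [[0, 0, 0.4], [0, 0, 0], 1],
    [[0, 0, 0.3], [0, 0, 0], 1],
    [[0, 0, 0], [0, 0, 0], 1],
    [[0, 0, 0], [0, 0, 0], -0.65],
    [[0, 0, 0], [0, 0, 0], -0.65],
    [[0, 0, 0], [0, 0, 0], -0.65],
    [[0, 0, -1], [0, 0, 0], -0.65],
    [[0, 0, -1], [0, 0, 0], -1],
    [[0, 0, -1], [0, 0, 0], -1],
    [[0, 0, -1], [0, 0, 0], -1],
    [[0, 0, -0.4], [0, 0, 0], -1]
  ]
}}

```text
clock: 32.95
position: [0.4585, 0.0457, 0.1489]
tool_rot: [3.14, -0.001, 1.571]
force: [-0.0, 0.3, -0.7]
grip_width: 0.0856
finger_force: 0.0
```

```bash
python3 look.py puck0
```

```text
[0.4587 0.0457 0.1492]
puck0 0.81 [271, 26, 355, 117] [0.4568, 0.1348, 0.0363, 0.0567]
puck0 0.63 [277, 155, 355, 236] [0.4578, 0.0468, 0.0363, 0.0576]
```

Request:
{"name": "play_rows", "arguments": {
  "plan": [
    [[-1, -0.22, 0], [0, 0, 0], -1],
    [[-1, -0.22, 0], [0, 0, 0], -1],
    [[-1, -0.22, 0], [0, 0, 0], -1],
    [[-1, -0.22, 0], [0, 0, 0], -1],
    [[-1, -0.22, 0], [0, 0, 0], -1],
    [[-1, -0.22, 0], [0, 0, 0], -1],
    [[-1, -0.22, 0], [0, 0, 0], -1],
    [[-1, -0.22, 0], [0, 0, 0], -1],
    [[0, 0, 0], [0, 0, 0], -1],
    [[0, 0, 0], [0, 0, 0], -1]
  ]
}}

```text
clock: 34.3
position: [0.4139, -0.154, 0.1472]
tool_rot: [-3.141, -0.0, 1.57]
force: [-0.4, -0.2, 0.1]
grip_width: 0.0854
finger_force: 0.0
```

```bash
python3 look.py orange_jar0
```

```text
[ 0.414  -0.1538  0.1473]
orange_jar0 0.95 [385, 27, 491, 129] [0.4913, -0.071, 0.0606, 0.056]
orange_jar0 0.92 [465, 280, 536, 331] [0.5656, -0.2445, 0.0598, 0.0283]
orange_jar0 0.86 [569, 165, 640, 254] [0.6345, -0.1648, 0.0584, 0.0413]
orange_jar0 0.85 [277, 161, 354, 258] [0.4126, -0.157, 0.0606, 0.0559]
```

Request:
{"name": "play_rows", "arguments": {
  "plan": [
    [[-0.13, -0.06, 1], [0, 0, 0], -1],
    [[0, 0, 1], [0, 0, 0], -1],
    [[0, 0, 1], [0, 0, 0], -1],
    [[0, 0, 1], [0, 0, 0], -1],
    [[0, 0, 0.5], [0, 0, 0], -1],
    [[0, 0, 0], [0, 0, 0], -1],
    [[0, 0, 0], [0, 0, 0], 1],
    [[0, 0, 0], [0, 0, 0], 1],
    [[0, 0, 0], [0, 0, 0], 1],
    [[0, 0, 0], [0, 0, 0], 1],
    [[0, 0, 0], [0, 0, 0], 1],
    [[0, 0, -1], [0, 0, 0], 1],
    [[0, 0, -1], [0, 0, 0], 1],
    [[0, 0, -1], [0, 0, 0], 1],
    [[0, 0, -1], [0, 0, 0], 1],
    [[0, 0, -1], [0, 0, 0], 1]
  ]
}}

```text
clock: 36.4
position: [0.4125, -0.1576, 0.1616]
tool_rot: [3.141, -0.0, 1.57]
force: [1.0, 0.2, -1.3]
grip_width: 0.0551
finger_force: 42.9
```

Request:
{"name": "play_rows", "arguments": {
  "plan": [
    [[0.97, 0.57, 0], [0, 0, 0], 1],
    [[0.97, 0.57, 0], [0, 0, 0], 1],
    [[0.97, 0.57, 0], [0, 0, 0], 1],
    [[0.97, 0.57, 0], [0, 0, 0], 1],
    [[0.97, 0.57, 0], [0, 0, 0], 1],
    [[0.97, 0.57, 0], [0, 0, 0], 1],
    [[0.97, 0.57, 0], [0, 0, 0], 1],
    [[0.97, 0.57, 0], [0, 0, 0], 1],
    [[0.97, 0.57, 0], [0, 0, 0], 1],
    [[0.97, 0.57, 0], [0, 0, 0], 1],
    [[0.97, 0.57, 0], [0, 0, 0], 1],
    [[0.97, 0.57, 0], [0, 0, 0], 1],
    [[0.97, 0.57, 0], [0, 0, 0], 1],
    [[0.97, 0.57, 0], [0, 0, 0], 1],
    [[0.97, 0.57, 0], [0, 0, 0], 1],
    [[0.97, 0.57, 0], [0, 0, 0], 1],
    [[0, 0, 0], [0, 0, 0], 1],
    [[0, 0, 0], [0, 0, 0], 1]
  ]
}}

```text
clock: 38.65
position: [0.6404, 0.2297, 0.1606]
tool_rot: [-3.141, 0.0, 1.57]
force: [0.4, -0.5, -1.9]
grip_width: 0.0551
finger_force: 43.0
```

```bash
python3 look.py orange_jar0
```

```text
[0.6405 0.2294 0.1606]
orange_jar0 0.93 [242, 194, 394, 372] [0.6403, 0.2313, 0.1847, 0.0567]
```

Request:
{"name": "play_rows", "arguments": {
  "plan": [
    [[-0.05, 0, 1], [0, 0, 0], 1],
    [[0, 0, 1], [0, 0, 0], 1],
    [[0, 0, 1], [0, 0, 0], 1],
    [[0, 0, 0.7], [0, 0, 0], 1],
    [[0, 0, 0.35], [0, 0, 0], 1],
    [[0, 0, 0.05], [0, 0, 0], 1],
    [[0, 0, 0], [0, 0, 0], 1],
    [[0, 0, 0], [0, 0, 0], -0.65],
    [[0, 0, 0], [0, 0, 0], -0.65],
    [[0, 0, 0], [0, 0, 0], -0.65],
    [[0, 0, -1], [0, 0, 0], -0.65],
    [[0, 0, -1], [0, 0, 0], -0.65],
    [[0, 0, -1], [0, 0, 0], -1],
    [[0, 0, -1], [0, 0, 0], -1]
  ]
}}

```text
clock: 40.5
position: [0.6407, 0.2289, 0.1587]
tool_rot: [3.142, -0.0, 1.57]
force: [0.0, 0.1, -1.1]
grip_width: 0.0856
finger_force: 0.0
```

```bash
python3 look.py orange_jar0
```

```text
[0.642  0.2291 0.1621]
orange_jar0 0.64 [276, 159, 361, 257] [0.6403, 0.2297, 0.0826, 0.0562]
```

Request:
{"name": "play_rows", "arguments": {
  "plan": [
    [[-0.98, 0.04, 0], [0, 0, 0], -1],
    [[-0.98, 0.04, 0], [0, 0, 0], -1],
    [[-0.98, 0.04, 0], [0, 0, 0], -1],
    [[-0.98, 0.04, 0], [0, 0, 0], -1],
    [[-0.98, 0.04, 0], [0, 0, 0], -1],
    [[-0.98, 0.04, 0], [0, 0, 0], -1],
    [[-0.98, 0.04, 0], [0, 0, 0], -1],
    [[-0.98, 0.04, 0], [0, 0, 0], -1],
    [[-0.98, 0.04, 0], [0, 0, 0], -1],
    [[-0.98, 0.04, 0], [0, 0, 0], -1],
    [[-0.98, 0.04, 0], [0, 0, 0], -1],
    [[-0.98, 0.04, 0], [0, 0, 0], -1],
    [[-0.98, 0.04, 0], [0, 0, 0], -1],
    [[-0.98, 0.04, 0], [0, 0, 0], -1],
    [[-0.98, 0.04, 0], [0, 0, 0], -1],
    [[-0.98, 0.04, 0], [0, 0, 0], -1],
    [[0, 0, 0], [0, 0, 0], -1],
    [[0, 0, 0], [0, 0, 0], -1]
  ]
}}

```text
clock: 42.85
position: [0.6564, -0.1631, 0.1577]
tool_rot: [-3.142, -0.0, 1.57]
force: [-0.1, 0.4, 0.7]
grip_width: 0.0854
finger_force: 0.0
```

```bash
python3 look.py orange_jar0
```

```text
[ 0.6565 -0.1626  0.1577]
orange_jar0 0.96 [8, 14, 140, 109] [0.4948, -0.0712, 0.0606, 0.0573]
orange_jar0 0.82 [276, 151, 358, 237] [0.6558, -0.161, 0.0606, 0.0557]
orange_jar0 0.76 [198, 266, 243, 357] [0.5744, -0.2693, 0.0604, 0.0491]
orange_jar0 0.67 [39, 277, 144, 337] [0.4639, -0.2687, 0.0596, 0.0565]
```

Request:
{"name": "play_rows", "arguments": {
  "plan": [
    [[0.03, -0.02, 1], [0, 0, 0], -1],
    [[0, 0, 1], [0, 0, 0], -1],
    [[0, 0, 1], [0, 0, 0], -1],
    [[0, 0, 1], [0, 0, 0], -1],
    [[0, 0, 0.9], [0, 0, 0], -1],
    [[0, 0, 0], [0, 0, 0], -1],
    [[0, 0, 0], [0, 0, 0], 1],
    [[0, 0, 0], [0, 0, 0], 1],
    [[0, 0, 0], [0, 0, 0], 1],
    [[0, 0, 0], [0, 0, 0], 1],
    [[0, 0, 0], [0, 0, 0], 1],
    [[0, 0, -1], [0, 0, 0], 1],
    [[0, 0, -1], [0, 0, 0], 1],
    [[0, 0, -1], [0, 0, 0], 1],
    [[0, 0, -1], [0, 0, 0], 1],
    [[0, 0, -1], [0, 0, 0], 1]
  ]
}}

```text
clock: 44.95
position: [0.6561, -0.1623, 0.1619]
tool_rot: [3.141, 0.0, 1.57]
force: [-0.7, 0.6, -1.8]
grip_width: 0.055
finger_force: 42.9
```

Request:
{"name": "play_rows", "arguments": {
  "plan": [
    [[1, -0.05, 0], [0, 0, 0], 1],
    [[1, -0.05, 0], [0, 0, 0], 1],
    [[1, -0.05, 0], [0, 0, 0], 1],
    [[1, -0.05, 0], [0, 0, 0], 1],
    [[1, -0.05, 0], [0, 0, 0], 1],
    [[1, -0.05, 0], [0, 0, 0], 1],
    [[1, -0.05, 0], [0, 0, 0], 1],
    [[1, -0.05, 0], [0, 0, 0], 1],
    [[1, -0.05, 0], [0, 0, 0], 1],
    [[1, -0.05, 0], [0, 0, 0], 1],
    [[1, -0.05, 0], [0, 0, 0], 1],
    [[1, -0.05, 0], [0, 0, 0], 1],
    [[0.1, 0, 0], [0, 0, 0], 1],
    [[0, 0, 0], [0, 0, 0], 1],
    [[0, 0, 0], [0, 0, 0], 1]
  ]
}}

```text
clock: 46.82
position: [0.6413, 0.1391, 0.1606]
tool_rot: [3.141, 0.0, 1.569]
force: [1.1, -0.3, -1.3]
grip_width: 0.0554
finger_force: 42.9
```

```bash
python3 look.py orange_jar0
```

```text
[0.6413 0.1392 0.1605]
orange_jar0 0.71 [239, 193, 393, 369] [0.6411, 0.1415, 0.1845, 0.0567]
orange_jar0 0.65 [153, 369, 192, 400] [0.5053, -0.0504, 0.0487, 0.0201]
orange_jar0 0.63 [216, 2, 313, 84] [0.6122, 0.2504, 0.0826, 0.0549]
```

The first orange jar was knocked aside: it now reads (0.612, 0.250). I'll place this one, then fix that one.

Request:
{"name": "play_rows", "arguments": {
  "plan": [
    [[-0.02, 0.03, 1], [0, 0, 0], 1],
    [[0, 0, 1], [0, 0, 0], 1],
    [[0, 0, 1], [0, 0, 0], 1],
    [[0, 0, 0.7], [0, 0, 0], 1],
    [[0, 0, 0.35], [0, 0, 0], 1],
    [[0, 0, 0.05], [0, 0, 0], 1],
    [[0, 0, 0], [0, 0, 0], 1],
    [[0, 0, 0], [0, 0, 0], -0.65],
    [[0, 0, 0], [0, 0, 0], -0.65],
    [[0, 0, 0], [0, 0, 0], -0.65],
    [[0, 0, -1], [0, 0, 0], -0.65],
    [[0, 0, -1], [0, 0, 0], -0.65],
    [[0, 0, -1], [0, 0, 0], -1],
    [[0, 0, -1], [0, 0, 0], -1],
    [[0.8, -0.3, 0], [0, 0, 0], -1],
    [[0.9, -0.3, 0], [0, 0, 0], -1],
    [[0.9, -0.3, 0], [0, 0, 0], -1],
    [[0.9, -0.3, 0], [0, 0, 0], -1],
    [[0, 0, 0], [0, 0, 0], -1],
    [[0, 0, 0], [0, 0, 0], -1]
  ]
}}

```text
clock: 49.42
position: [0.6119, 0.2271, 0.1576]
tool_rot: [-3.141, 0.0, 1.57]
force: [0.5, 0.4, -0.6]
grip_width: 0.0856
finger_force: 0.0
```

```bash
python3 look.py orange_jar0
```

```text
[0.6121 0.2266 0.1577]
orange_jar0 0.96 [274, 127, 360, 222] [0.6119, 0.2518, 0.0826, 0.0554]
orange_jar0 0.75 [319, 257, 397, 360] [0.6414, 0.1424, 0.0825, 0.0582]
orange_jar0 0.69 [74, 157, 163, 234] [0.4581, 0.2254, 0.0362, 0.0593]
orange_jar0 0.5 [46, 110, 424, 400] [0.552, 0.1488, 0.0225, 0.3915]
```

Request:
{"name": "play_rows", "arguments": {
  "plan": [
    [[0.98, 0, 0], [0, 0, 0], -1],
    [[0, 0, 1], [0, 0, 0], -1],
    [[0, 0, 1], [0, 0, 0], -1],
    [[0, 0, 1], [0, 0, 0], -1],
    [[0, 0, 1], [0, 0, 0], -1],
    [[0, 0, 0], [0, 0, 0], -1],
    [[0, 0, 0], [0, 0, 0], 1],
    [[0, 0, 0], [0, 0, 0], 1],
    [[0, 0, 0], [0, 0, 0], 1],
    [[0, 0, 0], [0, 0, 0], 1],
    [[0, 0, 0], [0, 0, 0], 1],
    [[0, 0, -0.5], [0, 0, 0], 1],
    [[0, 0, 0], [0, 0, 0], 1],
    [[-0.45, 0.6, 0], [0, 0, 0], 1],
    [[-0.45, 0.55, 0], [0, 0, 0], 1],
    [[0, 0, 0], [0, 0, 0], 1],
    [[0, 0, 0], [0, 0, 0], 1]
  ]
}}

```text
clock: 51.65
position: [0.6407, 0.2289, 0.07]
tool_rot: [-3.141, 0.0, 1.57]
force: [0.1, 0.6, -1.1]
grip_width: 0.0551
finger_force: 42.7
```

```bash
python3 look.py orange_jar0
```

```text
[0.6405 0.2292 0.07  ]
orange_jar0 0.59 [243, 198, 394, 370] [0.6409, 0.2299, 0.0933, 0.0565]
```

Request:
{"name": "play_rows", "arguments": {
  "plan": [
    [[0, 0, 0.25], [0, 0, 0], 1],
    [[0, 0, 0.15], [0, 0, 0], 1],
    [[0, 0, 0], [0, 0, 0], 1],
    [[0, 0, 0], [0, 0, 0], -0.65],
    [[0, 0, 0], [0, 0, 0], -0.65],
    [[0, 0, 0], [0, 0, 0], -0.65],
    [[0, 0, -1], [0, 0, 0], -0.65],
    [[0, 0, -1], [0, 0, 0], -0.65],
    [[0, 0, -1], [0, 0, 0], -1],
    [[0, 0, -1], [0, 0, 0], -1]
  ]
}}

```text
clock: 53.0
position: [0.6407, 0.2291, 0.1612]
tool_rot: [3.141, -0.0, 1.57]
force: [-0.3, -0.4, -0.6]
grip_width: 0.0852
finger_force: 0.0
```

```bash
python3 look.py orange_jar0
```

```text
[0.642  0.2293 0.1646]
orange_jar0 0.64 [282, 256, 361, 361] [0.6417, 0.1429, 0.0825, 0.0578]
```

Request:
{"name": "play_rows", "arguments": {
  "plan": [
    [[-1, -0.16, 0], [0, 0, 0], -1],
    [[-1, -0.16, 0], [0, 0, 0], -1],
    [[-1, -0.16, 0], [0, 0, 0], -1],
    [[-1, -0.16, 0], [0, 0, 0], -1],
    [[-1, -0.16, 0], [0, 0, 0], -1],
    [[-1, -0.16, 0], [0, 0, 0], -1],
    [[-1, -0.16, 0], [0, 0, 0], -1],
    [[-1, -0.16, 0], [0, 0, 0], -1],
    [[-1, -0.16, 0], [0, 0, 0], -1],
    [[-1, -0.16, 0], [0, 0, 0], -1],
    [[-1, -0.16, 0], [0, 0, 0], -1],
    [[-1, -0.16, 0], [0, 0, 0], -1],
    [[-1, -0.16, 0], [0, 0, 0], -1],
    [[-1, -0.16, 0], [0, 0, 0], -1],
    [[-1, -0.16, 0], [0, 0, 0], -1],
    [[-1, -0.16, 0], [0, 0, 0], -1],
    [[-1, -0.16, 0], [0, 0, 0], -1],
    [[-1, -0.16, 0], [0, 0, 0], -1],
    [[-1, -0.16, 0], [0, 0, 0], -1],
    [[-0.9, -0.16, 0], [0, 0, 0], -1]
  ]
}}

```text
clock: 55.6
position: [0.5591, -0.2703, 0.1602]
tool_rot: [-3.141, 0.0, 1.569]
force: [0.1, -1.4, -0.1]
grip_width: 0.0853
finger_force: 0.0
```

Request:
{"name": "play_rows", "arguments": {
  "plan": [
    [[0, 0, 0], [0, 0, 0], -1],
    [[0, 0, 0], [0, 0, 0], -1]
  ]
}}

```text
clock: 55.85
position: [0.56, -0.2683, 0.1602]
tool_rot: [-3.141, -0.0, 1.57]
force: [0.4, 0.2, 0.5]
grip_width: 0.0854
finger_force: 0.0
```

```bash
python3 look.py orange_jar0
```

```text
[ 0.5603 -0.2679  0.1602]
orange_jar0 0.79 [278, 153, 356, 240] [0.5589, -0.268, 0.0606, 0.056]
```

Request:
{"name": "play_rows", "arguments": {
  "plan": [
    [[-0.03, -0.05, 1], [0, 0, 0], -1],
    [[0, 0, 1], [0, 0, 0], -1],
    [[0, 0, 1], [0, 0, 0], -1],
    [[0, 0, 1], [0, 0, 0], -1],
    [[0, 0, 1], [0, 0, 0], -1],
    [[0, 0, 0], [0, 0, 0], -1],
    [[0, 0, 0], [0, 0, 0], 1],
    [[0, 0, 0], [0, 0, 0], 1],
    [[0, 0, 0], [0, 0, 0], 1],
    [[0, 0, 0], [0, 0, 0], 1],
    [[0, 0, 0], [0, 0, 0], 1],
    [[0, 0, -1], [0, 0, 0], 1],
    [[0, 0, -1], [0, 0, 0], 1],
    [[0, 0, -1], [0, 0, 0], 1],
    [[0, 0, -1], [0, 0, 0], 1],
    [[0, 0, -1], [0, 0, 0], 1]
  ]
}}

```text
clock: 57.95
position: [0.5593, -0.269, 0.162]
tool_rot: [3.141, 0.0, 1.57]
force: [0.2, 0.1, -0.9]
grip_width: 0.055
finger_force: 42.9
```

Request:
{"name": "play_rows", "arguments": {
  "plan": [
    [[0.98, 0.26, 0], [0, 0, 0], 1],
    [[0.98, 0.26, 0], [0, 0, 0], 1],
    [[0.98, 0.26, 0], [0, 0, 0], 1],
    [[0.98, 0.26, 0], [0, 0, 0], 1],
    [[0.98, 0.26, 0], [0, 0, 0], 1],
    [[0.98, 0.26, 0], [0, 0, 0], 1],
    [[0.98, 0.26, 0], [0, 0, 0], 1],
    [[0.98, 0.26, 0], [0, 0, 0], 1],
    [[0.98, 0.26, 0], [0, 0, 0], 1],
    [[0.98, 0.26, 0], [0, 0, 0], 1],
    [[0.98, 0.26, 0], [0, 0, 0], 1],
    [[0.98, 0.26, 0], [0, 0, 0], 1],
    [[0.98, 0.26, 0], [0, 0, 0], 1],
    [[0, 0, 0], [0, 0, 0], 1],
    [[0, 0, 0], [0, 0, 0], 1]
  ]
}}

```text
clock: 59.82
position: [0.6438, 0.0489, 0.1608]
tool_rot: [3.141, 0.0, 1.57]
force: [0.4, 0.2, -0.8]
grip_width: 0.0549
finger_force: 42.9
```

```bash
python3 look.py orange_jar0
```

```text
[0.6438 0.0486 0.1608]
orange_jar0 0.9 [265, 8, 363, 113] [0.6424, 0.1397, 0.0826, 0.0546]
orange_jar0 0.76 [101, 275, 187, 370] [0.4876, -0.0674, 0.0596, 0.0574]
orange_jar0 0.73 [241, 192, 394, 369] [0.6437, 0.0513, 0.1847, 0.057]
```

Request:
{"name": "play_rows", "arguments": {
  "plan": [
    [[0.07, 0, 1], [0, 0, 0], 1],
    [[0, 0, 1], [0, 0, 0], 1],
    [[0, 0, 1], [0, 0, 0], 1],
    [[0, 0, 0.7], [0, 0, 0], 1],
    [[0, 0, 0.35], [0, 0, 0], 1],
    [[0, 0, 0.05], [0, 0, 0], 1],
    [[0, 0, 0], [0, 0, 0], 1],
    [[0, 0, 0], [0, 0, 0], -0.65],
    [[0, 0, 0], [0, 0, 0], -0.65],
    [[0, 0, 0], [0, 0, 0], -0.65],
    [[0, 0, -1], [0, 0, 0], -0.65],
    [[0, 0, -1], [0, 0, 0], -0.65],
    [[0, 0, -1], [0, 0, 0], -1],
    [[0, 0, -1], [0, 0, 0], -1]
  ]
}}

```text
clock: 61.68
position: [0.6438, 0.0511, 0.1587]
tool_rot: [3.142, 0.0, 1.57]
force: [-0.1, -0.0, -0.3]
grip_width: 0.0853
finger_force: 0.0
```

```bash
python3 look.py orange_jar0
```

```text
[0.6451 0.051  0.1619]
orange_jar0 0.77 [277, 158, 359, 253] [0.6443, 0.0524, 0.0826, 0.0561]
orange_jar0 0.68 [101, 280, 165, 333] [0.4849, -0.0464, 0.0598, 0.0284]
orange_jar0 0.68 [0, 0, 391, 258] [0.5537, 0.0898, 0.0225, 0.3443]
orange_jar0 0.57 [262, 12, 365, 117] [0.6422, 0.1398, 0.0826, 0.055]
```

Request:
{"name": "play_rows", "arguments": {
  "plan": [
    [[-0.95, -0.81, 0], [0, 0, 0], -1],
    [[-0.95, -0.81, 0], [0, 0, 0], -1],
    [[-0.95, -0.81, 0], [0, 0, 0], -1],
    [[-0.95, -0.81, 0], [0, 0, 0], -1],
    [[-0.95, -0.81, 0], [0, 0, 0], -1],
    [[-0.95, -0.81, 0], [0, 0, 0], -1],
    [[-0.95, -0.81, 0], [0, 0, 0], -1],
    [[-0.95, -0.81, 0], [0, 0, 0], -1],
    [[-0.95, -0.81, 0], [0, 0, 0], -1],
    [[-0.95, -0.81, 0], [0, 0, 0], -1],
    [[-0.95, -0.81, 0], [0, 0, 0], -1],
    [[-0.95, -0.81, 0], [0, 0, 0], -1],
    [[-0.95, -0.81, 0], [0, 0, 0], -1],
    [[-0.95, -0.81, 0], [0, 0, 0], -1],
    [[0, 0, 0], [0, 0, 0], -1],
    [[0, 0, 0], [0, 0, 0], -1]
  ]
}}

```text
clock: 63.78
position: [0.3605, -0.2808, 0.1576]
tool_rot: [-3.141, -0.0, 1.57]
force: [-0.1, 1.1, -0.2]
grip_width: 0.0852
finger_force: 0.0
```

```bash
python3 look.py green_jar0
```

```text
[ 0.3607 -0.2806  0.1576]
green_jar0 0.67 [323, 266, 392, 361] [0.3923, -0.384, 0.0605, 0.0583]
green_jar0 0.58 [272, 158, 347, 245] [0.3563, -0.2835, 0.0606, 0.0562]
```

Request:
{"name": "play_rows", "arguments": {
  "plan": [
    [[-0.13, -0.17, 1], [0, 0, 0], -1],
    [[0, 0, 1], [0, 0, 0], -1],
    [[0, 0, 1], [0, 0, 0], -1],
    [[0, 0, 1], [0, 0, 0], -1],
    [[0, 0, 0.9], [0, 0, 0], -1],
    [[0, 0, 0], [0, 0, 0], -1],
    [[0, 0, 0], [0, 0, 0], 1],
    [[0, 0, 0], [0, 0, 0], 1],
    [[0, 0, 0], [0, 0, 0], 1],
    [[0, 0, 0], [0, 0, 0], 1],
    [[0, 0, 0], [0, 0, 0], 1],
    [[0, 0, -1], [0, 0, 0], 1],
    [[0, 0, -1], [0, 0, 0], 1],
    [[0, 0, -1], [0, 0, 0], 1],
    [[0, 0, -1], [0, 0, 0], 1],
    [[0, 0, -1], [0, 0, 0], 1]
  ]
}}

```text
clock: 65.88
position: [0.356, -0.2843, 0.1618]
tool_rot: [3.141, 0.0, 1.57]
force: [0.1, 0.6, -1.8]
grip_width: 0.0551
finger_force: 43.1
```

Request:
{"name": "play_rows", "arguments": {
  "plan": [
    [[0.97, 0.37, 0], [0, 0, 0], 1],
    [[0.97, 0.37, 0], [0, 0, 0], 1],
    [[0.97, 0.37, 0], [0, 0, 0], 1],
    [[0.97, 0.37, 0], [0, 0, 0], 1],
    [[0.97, 0.37, 0], [0, 0, 0], 1],
    [[0.97, 0.37, 0], [0, 0, 0], 1],
    [[0.97, 0.37, 0], [0, 0, 0], 1],
    [[0.97, 0.37, 0], [0, 0, 0], 1],
    [[0.97, 0.37, 0], [0, 0, 0], 1],
    [[0.97, 0.37, 0], [0, 0, 0], 1],
    [[0.97, 0.37, 0], [0, 0, 0], 1],
    [[0.97, 0.37, 0], [0, 0, 0], 1],
    [[0.97, 0.37, 0], [0, 0, 0], 1],
    [[0.97, 0.37, 0], [0, 0, 0], 1],
    [[0.97, 0.37, 0], [0, 0, 0], 1],
    [[0.97, 0.37, 0], [0, 0, 0], 1],
    [[0.97, 0.37, 0], [0, 0, 0], 1],
    [[0.97, 0.37, 0], [0, 0, 0], 1],
    [[0.97, 0.37, 0], [0, 0, 0], 1],
    [[0.97, 0.37, 0], [0, 0, 0], 1]
  ]
}}

```text
clock: 68.38
position: [0.5413, 0.2015, 0.1611]
tool_rot: [3.141, -0.0, 1.571]
force: [0.8, 0.4, -1.6]
grip_width: 0.0553
finger_force: 43.1
```

Request:
{"name": "play_rows", "arguments": {
  "plan": [
    [[0.97, 0.3, 0], [0, 0, 0], 1],
    [[0, 0, 0], [0, 0, 0], 1],
    [[0, 0, 0], [0, 0, 0], 1]
  ]
}}

```text
clock: 68.75
position: [0.5485, 0.2242, 0.1607]
tool_rot: [3.141, 0.0, 1.57]
force: [0.2, -0.5, -1.6]
grip_width: 0.0551
finger_force: 43.1
```

```bash
python3 look.py green_jar0 orange_jar0 puck0
```

```text
[0.5485 0.224  0.1607]
green_jar0 0.87 [240, 195, 392, 369] [0.5485, 0.2262, 0.1848, 0.0568]
orange_jar0 0.87 [407, 252, 482, 314] [0.6452, 0.1619, 0.0822, 0.0367]
orange_jar0 0.7 [440, 368, 467, 399] [0.6554, 0.077, 0.0815, 0.0229]
orange_jar0 0.56 [400, 154, 502, 248] [0.6389, 0.229, 0.0826, 0.0568]
puck0 0.75 [162, 154, 240, 228] [0.4571, 0.2253, 0.0363, 0.0579]
puck0 0.62 [238, 342, 256, 378] [0.4838, 0.0546, 0.0282, 0.023]
puck0 0.55 [176, 250, 235, 308] [0.4505, 0.1431, 0.0362, 0.0552]
puck0 0.54 [132, 110, 508, 400] [0.5523, 0.1453, 0.0225, 0.3978]
```

Request:
{"name": "play_rows", "arguments": {
  "plan": [
    [[0.05, 0, 1], [0, 0, 0], 1],
    [[0, 0, 1], [0, 0, 0], 1],
    [[0, 0, 1], [0, 0, 0], 1],
    [[0, 0, 0.7], [0, 0, 0], 1],
    [[0, 0, 0.35], [0, 0, 0], 1],
    [[0, 0, 0.05], [0, 0, 0], 1],
    [[0, 0, 0], [0, 0, 0], 1],
    [[0, 0, 0], [0, 0, 0], -0.6],
    [[0, 0, 0], [0, 0, 0], -0.6],
    [[0, 0, 0], [0, 0, 0], -0.6],
    [[0, 0, -1], [0, 0, 0], -0.6],
    [[0, 0, -1], [0, 0, 0], -0.6],
    [[0, 0, -1], [0, 0, 0], -0.6],
    [[0, 0, -1], [0, 0, 0], -1]
  ]
}}

```text
clock: 70.7
position: [0.5487, 0.2259, 0.1587]
tool_rot: [3.142, -0.0, 1.57]
force: [-0.4, 0.1, 0.2]
grip_width: 0.0836
finger_force: 0.0
```

```bash
python3 look.py green_jar0 puck0
```

```text
[0.5499 0.2262 0.1616]
green_jar0 0.68 [273, 158, 358, 255] [0.5489, 0.2269, 0.0826, 0.0559]
green_jar0 0.59 [126, 113, 509, 376] [0.5512, 0.1941, 0.0225, 0.3375]
puck0 0.76 [159, 154, 238, 232] [0.4569, 0.2251, 0.0363, 0.0582]
puck0 0.55 [188, 256, 248, 325] [0.4587, 0.1375, 0.0361, 0.0585]
```

Request:
{"name": "play_rows", "arguments": {
  "plan": [
    [[-0.98, -0.25, 0], [0, 0, 0], -1],
    [[-0.98, -0.25, 0], [0, 0, 0], -1],
    [[-0.98, -0.25, 0], [0, 0, 0], -1],
    [[-0.98, -0.25, 0], [0, 0, 0], -1],
    [[-0.98, -0.25, 0], [0, 0, 0], -1],
    [[-0.98, -0.25, 0], [0, 0, 0], -1],
    [[-0.98, -0.25, 0], [0, 0, 0], -1],
    [[-0.98, -0.25, 0], [0, 0, 0], -1],
    [[-0.98, -0.25, 0], [0, 0, 0], -1],
    [[-0.98, -0.25, 0], [0, 0, 0], -1],
    [[-0.98, -0.25, 0], [0, 0, 0], -1],
    [[-0.98, -0.25, 0], [0, 0, 0], -1],
    [[-0.98, -0.25, 0], [0, 0, 0], -1],
    [[-0.98, -0.25, 0], [0, 0, 0], -1],
    [[-0.98, -0.25, 0], [0, 0, 0], -1],
    [[-0.98, -0.25, 0], [0, 0, 0], -1],
    [[-0.98, -0.25, 0], [0, 0, 0], -1],
    [[-0.98, -0.25, 0], [0, 0, 0], -1],
    [[-0.98, -0.25, 0], [0, 0, 0], -1],
    [[-0.98, -0.25, 0], [0, 0, 0], -1]
  ]
}}

```text
clock: 73.35
position: [0.4224, -0.2651, 0.1575]
tool_rot: [-3.141, -0.0, 1.57]
force: [0.9, 0.3, -0.3]
grip_width: 0.0857
finger_force: 0.0
```

Request:
{"name": "play_rows", "arguments": {
  "plan": [
    [[-0.98, -0.25, 0], [0, 0, 0], -1],
    [[-0.98, -0.25, 0], [0, 0, 0], -1],
    [[-0.98, -0.25, 0], [0, 0, 0], -1],
    [[-0.98, -0.25, 0], [0, 0, 0], -1],
    [[-0.9, -0.25, 0], [0, 0, 0], -1],
    [[0, 0, 0], [0, 0, 0], -1],
    [[0, 0, 0], [0, 0, 0], -1]
  ]
}}

```text
clock: 74.22
position: [0.3917, -0.384, 0.1575]
tool_rot: [-3.141, -0.001, 1.57]
force: [-0.1, -0.1, 0.8]
grip_width: 0.0854
finger_force: 0.0
```

```bash
python3 look.py green_jar0
```

```text
[ 0.392  -0.3838  0.1576]
green_jar0 0.61 [280, 158, 359, 243] [0.3928, -0.3856, 0.0606, 0.0558]
```

Request:
{"name": "play_rows", "arguments": {
  "plan": [
    [[-0.07, 0.03, 1], [0, 0, 0], -1],
    [[0, 0, 1], [0, 0, 0], -1],
    [[0, 0, 1], [0, 0, 0], -1],
    [[0, 0, 1], [0, 0, 0], -1],
    [[0, 0, 0.9], [0, 0, 0], -1],
    [[0, 0, 0], [0, 0, 0], -1],
    [[0, 0, 0], [0, 0, 0], 1],
    [[0, 0, 0], [0, 0, 0], 1],
    [[0, 0, 0], [0, 0, 0], 1],
    [[0, 0, 0], [0, 0, 0], 1],
    [[0, 0, 0], [0, 0, 0], 1],
    [[0, 0, -1], [0, 0, 0], 1],
    [[0, 0, -1], [0, 0, 0], 1],
    [[0, 0, -1], [0, 0, 0], 1],
    [[0, 0, -1], [0, 0, 0], 1],
    [[0, 0, -1], [0, 0, 0], 1]
  ]
}}

```text
clock: 76.32
position: [0.393, -0.3861, 0.1619]
tool_rot: [3.141, 0.0, 1.57]
force: [0.4, -0.1, -1.8]
grip_width: 0.0547
finger_force: 43.0
```

Request:
{"name": "play_rows", "arguments": {
  "plan": [
    [[1, 0.3, 0], [0, 0, 0], 1],
    [[1, 0.3, 0], [0, 0, 0], 1],
    [[1, 0.3, 0], [0, 0, 0], 1],
    [[1, 0.3, 0], [0, 0, 0], 1],
    [[1, 0.3, 0], [0, 0, 0], 1],
    [[1, 0.3, 0], [0, 0, 0], 1],
    [[1, 0.3, 0], [0, 0, 0], 1],
    [[1, 0.3, 0], [0, 0, 0], 1],
    [[1, 0.3, 0], [0, 0, 0], 1],
    [[1, 0.3, 0], [0, 0, 0], 1],
    [[1, 0.3, 0], [0, 0, 0], 1],
    [[1, 0.3, 0], [0, 0, 0], 1],
    [[1, 0.3, 0], [0, 0, 0], 1],
    [[1, 0.3, 0], [0, 0, 0], 1],
    [[1, 0.3, 0], [0, 0, 0], 1],
    [[1, 0.3, 0], [0, 0, 0], 1],
    [[1, 0.3, 0], [0, 0, 0], 1],
    [[1, 0.3, 0], [0, 0, 0], 1],
    [[1, 0.3, 0], [0, 0, 0], 1],
    [[1, 0.3, 0], [0, 0, 0], 1]
  ]
}}

```text
clock: 78.82
position: [0.5433, 0.1147, 0.161]
tool_rot: [3.141, -0.001, 1.57]
force: [-0.1, 0.1, -1.3]
grip_width: 0.0548
finger_force: 43.0
```

Request:
{"name": "play_rows", "arguments": {
  "plan": [
    [[0.9, 0.3, 0], [0, 0, 0], 1],
    [[0, 0, 0], [0, 0, 0], 1],
    [[0, 0, 0], [0, 0, 0], 1]
  ]
}}

```text
clock: 79.2
position: [0.5506, 0.1357, 0.1605]
tool_rot: [3.142, 0.0, 1.57]
force: [-0.6, 0.6, -1.5]
grip_width: 0.0552
finger_force: 43.0
```

```bash
python3 look.py green_jar0 orange_jar0 puck0
```

```text
[0.5506 0.1355 0.1605]
green_jar0 0.73 [266, 10, 362, 115] [0.5491, 0.2255, 0.0826, 0.055]
green_jar0 0.69 [240, 193, 394, 370] [0.5507, 0.1375, 0.1845, 0.0568]
orange_jar0 0.92 [404, 9, 522, 114] [0.6391, 0.2273, 0.0826, 0.0563]
orange_jar0 0.65 [397, 154, 501, 245] [0.6404, 0.1407, 0.0826, 0.0568]
orange_jar0 0.59 [408, 254, 477, 312] [0.6464, 0.073, 0.0822, 0.0344]
orange_jar0 0.52 [245, 350, 274, 375] [0.4885, -0.0447, 0.0226, 0.0119]
puck0 0.96 [175, 255, 233, 309] [0.4514, 0.0548, 0.0362, 0.0542]
puck0 0.82 [140, 30, 229, 115] [0.4571, 0.2242, 0.0363, 0.0572]
puck0 0.72 [159, 153, 238, 230] [0.4583, 0.1365, 0.0363, 0.0581]
```

Request:
{"name": "play_rows", "arguments": {
  "plan": [
    [[0.06, 0, 1], [0, 0, 0], 1],
    [[0, 0, 1], [0, 0, 0], 1],
    [[0, 0, 1], [0, 0, 0], 1],
    [[0, 0, 0.7], [0, 0, 0], 1],
    [[0, 0, 0.35], [0, 0, 0], 1],
    [[0, 0, 0.05], [0, 0, 0], 1],
    [[0, 0, 0], [0, 0, 0], 1],
    [[0, 0, 0], [0, 0, 0], -0.6],
    [[0, 0, 0], [0, 0, 0], -0.6],
    [[0, 0, 0], [0, 0, 0], -0.6],
    [[0, 0, -1], [0, 0, 0], -0.6],
    [[0, 0, -1], [0, 0, 0], -0.6],
    [[0, 0, -1], [0, 0, 0], -0.6],
    [[0, 0, -1], [0, 0, 0], -1]
  ]
}}

```text
clock: 81.15
position: [0.5506, 0.1377, 0.1587]
tool_rot: [3.142, -0.0, 1.57]
force: [0.6, 0.6, -0.4]
grip_width: 0.0837
finger_force: 0.0
```

Request:
{"name": "play_rows", "arguments": {
  "plan": [
    [[0.2, -0.2, -1], [0, 0, 0], -1],
    [[0.3, -0.2, -1], [0, 0, 0], -1],
    [[0.3, -0.2, -1], [0, 0, 0], -1],
    [[0.3, -0.2, -1], [0, 0, 0], -1],
    [[0.3, -0.2, -1], [0, 0, 0], -1],
    [[0.3, -0.2, -1], [0, 0, 0], -1],
    [[0.3, -0.2, -1], [0, 0, 0], -1],
    [[0, 0, 0], [0, 0, 0], -1],
    [[0, 0, 0], [0, 0, 0], -1],
    [[0, 0, 0], [0, 0, 0], -1]
  ]
}}

```text
clock: 82.4
position: [0.5156, 0.1874, 0.3321]
tool_rot: [-3.141, 0.001, 1.57]
force: [0.4, 0.5, -0.1]
grip_width: 0.0855
finger_force: 0.0
```

```bash
python3 look.py green_jar0 orange_jar0 puck0 start_top; python3 - <<'E'
from h import *
cv2.imwrite("pics/w5.png",grab_frame("wrist")["pixels"][:,:,::-1])
E
```

```text
[0.5156 0.1874 0.3322]
green_jar0 0.88 [325, 172, 371, 229] [0.5501, 0.1384, 0.0826, 0.0562]
green_jar0 0.72 [323, 99, 372, 156] [0.5484, 0.2261, 0.0827, 0.0554]
orange_jar0 0.79 [283, 297, 319, 355] [0.4918, -0.0685, 0.0605, 0.0583]
orange_jar0 0.7 [396, 99, 456, 155] [0.6393, 0.2284, 0.0827, 0.0562]
orange_jar0 0.7 [390, 172, 450, 224] [0.6408, 0.141, 0.0826, 0.0568]
orange_jar0 0.68 [391, 232, 437, 288] [0.641, 0.0533, 0.0824, 0.0563]
orange_jar0 0.39 [227, 70, 467, 288] [0.5537, 0.1387, 0.0225, 0.4051]
puck0 0.82 [252, 232, 296, 280] [0.4588, 0.0475, 0.0363, 0.058]
puck0 0.71 [228, 73, 466, 288] [0.5532, 0.1392, 0.0225, 0.4051]
puck0 0.69 [250, 170, 295, 213] [0.457, 0.1363, 0.0363, 0.0577]
puck0 0.59 [244, 100, 290, 150] [0.4564, 0.2245, 0.0364, 0.0567]
```

View pics/w5.png

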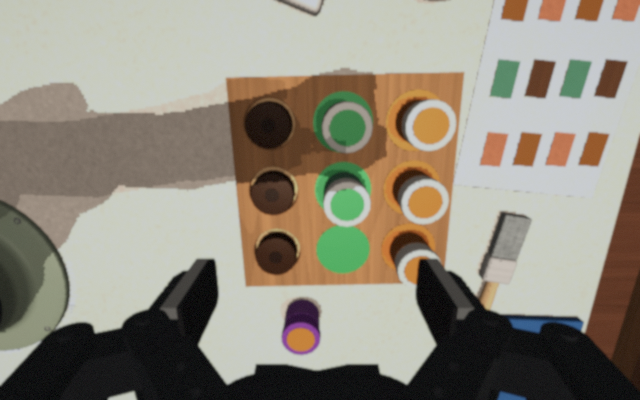

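All eight objects are set: pucks at (268,124), (273,192) and (277,252), green jars at (347,125) and (347,203), and orange jars in the right-hand column. Next is the button.

Request:
{"name": "play_rows", "arguments": {
  "plan": [
    [[1, -0.25, 0], [0, 0, 0], 1],
    [[1, -0.25, 0], [0, 0, 0], 1],
    [[1, -0.25, 0], [0, 0, 0], 1],
    [[1, -0.25, 0.5], [0, 0, 0], 1],
    [[1, -0.25, 1], [0, 0, 0], 1],
    [[1, -0.25, 1], [0, 0, 0], 1],
    [[1, -0.25, 1], [0, 0, 0], 1],
    [[1, 0, 1], [0, 0, 0], 1],
    [[0, 0, 0], [0, 0, 0], 1],
    [[0, 0, 0], [0, 0, 0], 1],
    [[0, 0, 0], [0, 0, 0], 1]
  ]
}}

```text
clock: 84.08
position: [0.4725, 0.3871, 0.2209]
tool_rot: [3.141, -0.001, 1.569]
force: [-1.6, -0.6, -0.1]
grip_width: -0.0001
finger_force: 0.0
```

```bash
python3 look.py start_top; python3 - <<'E'
from h import *
f=grab_frame("wrist"); C=cloud(f); cv2.imwrite("pics/w6.png",f["pixels"][:,:,::-1])
hsv=cv2.cvtColor(f["pixels"],cv2.COLOR_RGB2HSV); H=hsv[...,0].astype(int)
m=(((H<8)|(H>172))&(hsv[...,1]>150)&(hsv[...,2]>60)&(C[...,2]>.03)).astype(np.uint8)
m=cv2.morphologyEx(m,cv2.MORPH_OPEN,np.ones((3,3)))
k,L,st,ce=cv2.connectedComponentsWithStats(m)
for i in range(1,k):
    if st[i,4]>200: print(st[i],topc(f,C,L==i))
E
```

```text
[0.4725 0.3872 0.221 ]
[ 294  129   41   41 1331] [0.47048101 0.41485724 0.05220416 0.03538541]
```

View pics/w6.png

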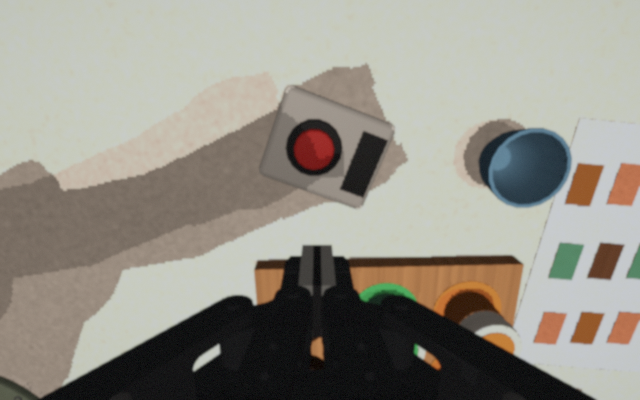

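The wrist view shows the red button at (314,147) on the timer, measuring (0.4705, 0.4145, 0.052).

Request:
{"name": "play_rows", "arguments": {
  "plan": [
    [[0.6, -0.04, 0], [0, 0, 0], 1],
    [[0.5, -0.04, 0], [0, 0, 0], 1],
    [[0, 0, 1], [0, 0, 0], 1],
    [[0, 0, 1], [0, 0, 0], 1],
    [[0, 0, 1], [0, 0, 0], 1],
    [[0, 0, 1], [0, 0, 0], 1],
    [[0, 0, 1], [0, 0, 0], 1],
    [[0, 0, 0.6], [0, 0, 0], 1],
    [[0, 0, 0.2], [0, 0, 0], 1],
    [[0, 0, 0.1], [0, 0, 0], 1],
    [[0, 0, 0.1], [0, 0, 0], 1],
    [[0, 0, 0.1], [0, 0, 0], 1],
    [[0, 0, 0.1], [0, 0, 0], 1],
    [[0, 0, 0], [0, 0, 0], 1]
  ]
}}

```text
clock: 85.98
position: [0.4701, 0.4153, 0.0653]
tool_rot: [3.141, -0.0, 1.57]
force: [-0.6, 1.5, 1.9]
grip_width: 0.0002
finger_force: 0.7
```

Request:
{"name": "play_rows", "arguments": {
  "plan": [
    [[0, 0, 0.1], [0, 0, 0], 1],
    [[0, 0, 0.1], [0, 0, 0], 1],
    [[0, 0, 0], [0, 0, 0], 1]
  ]
}}

```text
clock: 86.35
position: [0.4702, 0.4153, 0.0602]
tool_rot: [3.141, -0.0, 1.57]
force: [0.5, 1.1, 3.8]
grip_width: -0.0001
finger_force: 1.9
```

Request:
{"name": "play_rows", "arguments": {
  "plan": [
    [[0, 0, 0.08], [0, 0, 0], 1],
    [[0, 0, 0], [0, 0, 0], 1]
  ]
}}

```text
clock: 86.6
position: [0.4703, 0.4154, 0.0597]
tool_rot: [3.141, -0.001, 1.57]
force: [-6.3, -3.7, 26.9]
grip_width: 0.0002
finger_force: 13.7
```

Hit the stop at 27 N, so the button is fully down. Releasing and moving clear.

Request:
{"name": "play_rows", "arguments": {
  "plan": [
    [[0, 0, -0.5], [0, 0, 0], 1],
    [[0, 0, -1], [0, 0, 0], 1],
    [[0, 0, -1], [0, 0, 0], 1],
    [[0, 0, -1], [0, 0, 0], 1],
    [[0, 0, -1], [0, 0, 0], 1],
    [[0, 0, -1], [0, 0, 0], 1],
    [[-1, 0.2, -1], [0, 0, 0], 1],
    [[-1, 0.2, -1], [0, 0, 0], 1],
    [[-1, 0.2, -1], [0, 0, 0], 1],
    [[-1, 0.2, -1], [0, 0, 0], 1],
    [[-1, 0.2, -1], [0, 0, 0], 1],
    [[-1, 0, 0], [0, 0, 0], 1],
    [[-1, 0, 0], [0, 0, 0], 1],
    [[-1, 0, 0], [0, 0, 0], 1],
    [[-1, 0, 0], [0, 0, 0], 1],
    [[0, 0, 0], [0, 0, 0], 1],
    [[0, 0, 0], [0, 0, 0], 1],
    [[0, 0, 0], [0, 0, 0], 1]
  ]
}}

```text
clock: 88.85
position: [0.4949, 0.1907, 0.3206]
tool_rot: [-3.141, 0.0, 1.571]
force: [1.1, 0.1, -0.6]
grip_width: -0.0002
finger_force: 0.0
```

```bash
python3 look.py green_jar0 orange_jar0 puck0; python3 - <<'E'
from h import *
f=grab_frame("scene"); C=cloud(f)
for r in regions_of("start_top","scene")[:2]: print(r["p"],topc(f,C,r["mask"]))
E
```

```text
[0.4949 0.1907 0.3206]
green_jar0 0.87 [339, 177, 393, 234] [0.5499, 0.1381, 0.0826, 0.0561]
green_jar0 0.68 [339, 103, 392, 160] [0.5483, 0.2258, 0.0826, 0.0557]
green_jar0 0.61 [242, 73, 484, 295] [0.5527, 0.1382, 0.0225, 0.4055]
orange_jar0 0.87 [310, 337, 324, 363] [0.4952, -0.0767, 0.0607, 0.0413]
orange_jar0 0.77 [409, 174, 470, 229] [0.6408, 0.141, 0.0825, 0.057]
orange_jar0 0.63 [407, 237, 459, 295] [0.6415, 0.0526, 0.0826, 0.058]
orange_jar0 0.56 [416, 103, 482, 158] [0.639, 0.2282, 0.0826, 0.0565]
puck0 0.8 [265, 174, 309, 224] [0.4572, 0.1361, 0.0363, 0.0577]
puck0 0.68 [260, 106, 304, 152] [0.456, 0.2245, 0.0363, 0.0565]
0.63 [0.55811709 0.13913701 0.02180224 0.39987493]
0.53 [0.47653493 0.41257542 0.05165281 0.03432819]
```

```bash
python3 - <<'E'
from h import *
f=grab_frame("wrist"); C=cloud(f)
m=(abs(C[...,2]-.036)<.003)&(np.hypot(C[...,0]-.4585,C[...,1]-.0475)<.05); print(m.sum(),topc(f,C,m))
print(bot.job_done())
E
```

```text
626 [0.45844096 0.0464113  0.03624072 0.05599381]
the job is handed in; nothing more can be done
None
```

The board is set and the job is handed in at about 89 s, though I got no verdict back. All three pucks lie flat in their wells, and the two green and three orange jars stand within about 3 mm of their spot centres. One placed orange jar was knocked aside mid-run, so I put it back. The start button was pressed to its stop and sprang back. I never moved the purple look-alike, plain jar, beaker, bowl or brush.

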